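Tidy the paper repair bench

TASK

Clear up the repair bench: first lift the bone folder off the book and lay it across the wooden tool rest, down in both of its notches, then slide the book fully home into the inner corner of the L-shaped squaring stop, its long side flush against the long arm and its short side flush against the short arm, and then stand the brass paperweight on the middle of the book. Stand every glass jar upright on the floor of the divided crate, one to a cell (whichever cells you like, at any point in the job), and leave the eraser, bottle, bowl, tape and pencil as they are.

Things in the scene. Friction and masses are not known exactly. Their poses are not given: they have to be found in the camera images.
- jar0: squat closed glass jar with a paper label: body 52 mm in diameter up to 36 mm, then a narrower neck and an aluminium screw lid 40 mm in diameter from 40 to 60 mm above its underside (60 mm high in all, heavy at the base), about 0.16 kg, standing upright on the bench (3 to 5 such jars are present; None if absent); origin: centre of its underside, z up
- jar1: squat closed glass jar with a paper label: body 52 mm in diameter up to 36 mm, then a narrower neck and an aluminium screw lid 40 mm in diameter from 40 to 60 mm above its underside (60 mm high in all, heavy at the base), about 0.16 kg, standing upright on the bench (3 to 5 such jars are present; None if absent); origin: centre of its underside, z up
- jar2: squat closed glass jar with a paper label: body 52 mm in diameter up to 36 mm, then a narrower neck and an aluminium screw lid 40 mm in diameter from 40 to 60 mm above its underside (60 mm high in all, heavy at the base), about 0.16 kg, standing upright on the bench (3 to 5 such jars are present; None if absent); origin: centre of its underside, z up
- jar3: squat closed glass jar with a paper label: body 52 mm in diameter up to 36 mm, then a narrower neck and an aluminium screw lid 40 mm in diameter from 40 to 60 mm above its underside (60 mm high in all, heavy at the base), about 0.16 kg, standing upright on the bench (3 to 5 such jars are present; None if absent); origin: centre of its underside, z up
- jar4: squat closed glass jar with a paper label: body 52 mm in diameter up to 36 mm, then a narrower neck and an aluminium screw lid 40 mm in diameter from 40 to 60 mm above its underside (60 mm high in all, heavy at the base), about 0.16 kg, standing upright on the bench (3 to 5 such jars are present; None if absent); origin: centre of its underside, z up
- crate: low open plywood crate, fixed to the bench, 208 mm (its x) by 142 mm (its y), 32 mm high, walls and dividers 5 mm, floor 5 mm thick, divided into 3 (along x) by 2 (along y) cells of about 63 mm square; dividers are as high as the walls; origin: centre of its underside
- cell0 (a point): centre of a crate cell, on the crate floor (5 mm above the bench)
- cell1 (a point): centre of a crate cell, on the crate floor (5 mm above the bench)
- cell2 (a point): centre of a crate cell, on the crate floor (5 mm above the bench)
- cell3 (a point): centre of a crate cell, on the crate floor (5 mm above the bench)
- cell4 (a point): centre of a crate cell, on the crate floor (5 mm above the bench)
- cell5 (a point): centre of a crate cell, on the crate floor (5 mm above the bench)
- book: cloth-bound book lying flat, 100 mm (its x) by 140 mm (its y, along the spine), 32 mm thick, about 0.45 kg, loose; origin: centre of its underside. Too wide for the gripper: push it
- stop: L-shaped wooden squaring stop, fixed to the bench, both arms 18 mm wide and 25 mm high; origin: the inner corner, at bench height. The long arm lies on its +x side (inner face at x = 0, from y = 0 to y = -280 mm), the short arm on its +y side (inner face at y = 0, from x = 0 to x = -120 mm). A book fully home has its centre at x = -50 mm, y = -70 mm in this frame and its sides parallel to the arms
- folder: ivory-coloured bone folder, a flat bar with round ends, 182 mm long (its x), 24 mm wide (y), 8 mm thick, about 40 g; starts lying on top of the book; origin: centre of its underside
- rest: wooden tool rest, fixed to the bench: a base 130 by 70 mm and 10 mm thick with two forked uprights at x = -50 and +50 mm (each 12 mm thick along x), whose notches are 42 mm wide (along y), notch bottoms 50 mm above the bench, prongs up to 66 mm; the tool lies along the rest's x axis in both notches; origin: centre of its underside
- seat (a point): midway between the two notches of the rest, at the height of the notch bottoms (50 mm above the bench); axes as the rest
- weight: round brass paperweight, about 0.5 kg, starts standing on the bench among the jars: a disc 54 mm in diameter and 32 mm high, on it a neck and a knob 26 mm in diameter from 44 to 58 mm above its underside, where it is 58 mm high in all; origin: centre of its underside
- eraser: white eraser lying on the bench, 42 by 20 mm, 12 mm high; not part of the job; origin: centre of its underside
- solvent: amber bottle, 56 mm diameter, 130 mm high; not part of the job; origin: centre of its underside
- bowl: white paste bowl, 90 mm diameter, 40 mm high; not part of the job; origin: centre of its underside
- tape: roll of paper tape lying flat, 68 mm diameter, 20 mm high; not part of the job; origin: centre of its underside
- pencil: orange pencil lying on the bench, 170 mm long (its x), 8 mm thick; not part of the job
Mind the look-alikes: they are no part of the job. There is more than one size of the weight; the job needs the smallest.

How it is judged (in metres and radians):
On the way, in this order (a step that is already met when the one before it is completed fails the run):
1. the bone folder lies in both notches of the tool rest, let go (z of folder in the frame of seat between -0.006 and 0.012 m and x of folder in the frame of seat between -0.03 and 0.03 m and y of folder in the frame of seat between -0.018 and 0.018 m and angle between folder's own x axis and vertical between 1.47 and 1.67 rad and angle between the x axis of folder and the x axis of rest, either way round below 0.25 rad and contact force between the fingers and folder below 0.2 N), for 0.2 s.
2. the book is fully home in the corner of the squaring stop (x of book in the frame of stop between -0.057 and -0.045 m and y of book in the frame of stop between -0.077 and -0.065 m and angle between the x axis of book and the x axis of stop, either way round below 0.06 rad and angle between book's own z axis and vertical below 0.06 rad and height (world z) of book below 0.006 m), for 0.2 s.
3. the paperweight stands on the book, let go (x of weight in the frame of book between -0.03 and 0.03 m and y of weight in the frame of book between -0.045 and 0.045 m and z of weight in the frame of book between 0.026 and 0.038 m and angle between weight's own z axis and vertical below 0.1 rad and contact force between the fingers and weight below 0.2 N), for 0.2 s.
At the end, for the whole second after the job is handed in: All jars stand upright (7 deg), at rest, on the crate floor, one to a cell; the folder lies level in both notches of the rest, its middle within 30 mm of the rest's; the book lies in the corner, within 6 mm of both arms and 3 deg of square, the weight upright on it within 3 cm of its middle (all of step 2 and x of jar0 in the frame of crate between -0.1 and 0.1 m and y of jar0 in the frame of crate between -0.067 and 0.067 m and z of jar0 in the frame of crate between 0 and 0.011 m and angle between each of jar0, jar1, jar2, jar3, jar4's own z axis and vertical below 0.12 rad and linear speed of each of jar0, jar1, jar2, jar3, jar4, folder below 0.03 m/s and x of jar1 in the frame of crate between -0.1 and 0.1 m and y of jar1 in the frame of crate between -0.067 and 0.067 m and z of jar1 in the frame of crate between 0 and 0.011 m and x of jar2 in the frame of crate between -0.1 and 0.1 m and y of jar2 in the frame of crate between -0.067 and 0.067 m and z of jar2 in the frame of crate between 0 and 0.011 m and x of jar3 in the frame of crate between -0.1 and 0.1 m and y of jar3 in the frame of crate between -0.067 and 0.067 m and z of jar3 in the frame of crate between 0 and 0.011 m and x of jar4 in the frame of crate between -0.1 and 0.1 m and y of jar4 in the frame of crate between -0.067 and 0.067 m and z of jar4 in the frame of crate between 0 and 0.011 m and z of folder in the frame of seat between -0.006 and 0.012 m and x of folder in the frame of seat between -0.03 and 0.03 m and y of folder in the frame of seat between -0.018 and 0.018 m and angle between folder's own x axis and vertical between 1.47 and 1.67 rad and angle between the x axis of folder and the x axis of rest, either way round below 0.25 rad and x of weight in the frame of book between -0.03 and 0.03 m and y of weight in the frame of book between -0.045 and 0.045 m and z of weight in the frame of book between 0.026 and 0.038 m and angle between weight's own z axis and vertical below 0.1 rad and linear speed of book below 0.02 m/s); the robot touches nothing.
It fails at once if the eraser is displaced by more than 4 cm (distance of eraser from where it was at the start of the episode above 0.04 m).
It fails at once if the amber bottle is displaced by more than 4 cm (distance of solvent from where it was at the start of the episode above 0.04 m).
It fails at once if the bowl is displaced by more than 4 cm (distance of bowl from where it was at the start of the episode above 0.04 m).
It fails at once if the tape roll is displaced by more than 4 cm (distance of tape from where it was at the start of the episode above 0.04 m).
It fails at once if the pencil is displaced by more than 4 cm (distance of pencil from where it was at the start of the episode above 0.04 m).
Of jar0, jar1, jar2, jar3, jar4 only 3 to 5 are there at a start; the rules pass over those that are not, and their reading is None.
At some moment in a run one of jar0, jar1, jar2, jar3, jar4, book may be knocked a few centimetres aside while the robot is not near it.
Once in a run the grip may slacken for a moment while it holds something.
It also fails if it takes over 210 s, if anything falls off the work surface, if the arm or the gripper's body presses on something with over 40 N, if the wrist force passes 120 N, or if a joint passes its speed limit or range.

ROBOT

A 6-joint arm with a two-finger parallel gripper is mounted at the origin on the work surface. World frame = base frame: x ahead of the robot, y to its left, z up, the work surface at z = 0. Lengths are in m, angles in degrees, forces in N, time in s.
With the tool pointing down it reaches from about 0.3 to 0.775 m from the base axis. Payload 14.6 kg.
Tool frame: the origin (TCP) lies on the centre line of the jaws, within the pads' length; the fingertips stand 11 mm ahead of it and the grasp point (between the pads) lies 8 mm behind it (arm.tips_ahead is the distance from the TCP to the fingertips, in m); z points along the fingers, y is the line along which they close (so a half turn about z gives the same grasp; the last joint's range is limited). The gripper opens to 85 mm and grips with 20 to 120 N. Pads are 22 mm wide; open, the fingers measure 114 mm over their backs; the gripper's body (76 mm by 85 mm) begins 54 mm behind the grasp point. The pads swing forward as they close: fully open they stand 13 mm farther back than shut.
Start: joints at [71.986, 17.183, 87.147, -0, 75.671, -3.816], TCP at [0.135, 0.533, 0.242] pointing down, gripper open.
Joint ranges: [-173.82, 173.82], [-45.26, 126.66], [13.44, 144.39], [-59.66, 239.66], [0, 175.72], [-146.38, 146.38]. Speed limits (degrees/s): [127.2, 127.2, 147.25, 180, 180, 180].

INTERFACE

Orientations are given as a 3x3 rotation matrix whose columns are the frame's x, y, z axes.
In Python, from plant import arm gives the robot as it stands.
- The arm moves only by the tool play_rows, never from a script. Its argument "commands" is a list of rows, each a list of 2 entries, a list of its own where there are three numbers: the shift along the tool's x, y, z in units of 0.02 m (1.0 is 0.02 m), then the turn, a rotation vector about the tool's x, y, z in units of 0.1 rad (1.0 is 0.1 rad). In form: [[[dx, dy, dz], [wx, wy, wz]], ...]. A call has 1 to 20 rows; each row shifts and turns the commanded pose from where the row before left it, along the tool's axes as they then stand; what a row does not reach is not made up. A row lasts 1/8 s, in which the tool goes at most 62.5 mm and 10.7 degrees, less where a joint would pass 70% of its speed; a pose out of reach is approached as far as the arm can. A call with a number of a shift or a turn outside -1 to 1 is refused whole. A call with a gripper value outside its range is refused whole. "gripper" is the closure, from -1 (fully open) to 1 (shut), set as the call begins (left out, the last holds). The fingers move at their own pace and stop on an object; "force" is the grip in N (left out, the last holds). Time passes only in rows, so rows that do not move let the fingers close. It gives the time, the measured TCP pose, the force, the opening and the grip force at its end, in the units of the state.
- arm.state(): the state, without advancing time (a new reading comes with each control period).
- arm.camera(name): name is "side" or "top" or "wrist"; returns a dict with "frame" (480x640x3 uint8, red, green, blue), "depth" (480x640 float32, m along the optical axis (not along the pixel's ray), 0 where there is no reading), "fx", "fy", "cx", "cy" (pixels), "R" (3x3) and "t" (3): a world point X has camera coordinates R X + t. Camera axes: x right, y down, z forward; pixel columns grow to the right and rows downward; lengths in m; the calibration is good to about 2 mm. A picture is of the moment at which its call begins.
- arm.job_done(): hands the job in; it is judged then, once.
The state is a dict: "time": time; "joints": joint angles; "dq": joint speeds; "tau": joint torques, N m; "eef_pos": TCP position; "eef_rot": TCP orientation; "contact_force": force on the tool from outside, world axes, zero at the start; "ft_torque": the same for the moment, N m; "grip_width": opening from 0.0 (shut) to 1.0 (fully open); "finger_force": force on a finger pad.
Only numpy, scipy, OpenCV 4.12 (cv2) and the standard library are available. Lean on these libraries where they do the work, as an engineer would, in place of code of your own. Each camera call takes 0.05 s, during which the arm holds its last target. There are 200 camera calls.

## Working session

There is one attempt and no reset: what is moved stays moved. The work goes in short steps, Python scripts to look and compute and a tool call to move; the robot and the scene stay as the last step left them, time stands still between calls to the robot, and variables do not carry over. Pictures are saved under pics/ and viewed, at most 14 in all, crops included, and the job is handed in when it is done.

Besides the shell and the picture viewer there is one more tool, called after ">>>" in YAML: its name, and indented under it one key for each argument. play_rows: Moves the arm, as the interface text tells. Shifts and turns lie within -1 to 1; 1 stands for 0.02 m of shift or 0.1 rad of turn. Its arguments: {"type":"object","properties":{"commands":{"type":"array","items":{"type":"array"}},"gripper":{"type":"number"},"force":{"type":"number"}},"required":["commands"]}

```bash
ls; mkdir -p pics
python3 - <<'E'
from plant import arm
import cv2,numpy as np
s=arm.state();print(s['time'],s['eef_pos'],s['eef_rot'],s['grip_width'])
for n in ["top","side"]:
    c=arm.camera(n);np.savez(f'{n}0.npz',**c);cv2.imwrite(f'pics/{n}0.png',c['frame'][...,::-1])
    print(n,c['fx'],c['cx'],c['cy'],c['R'],c['t'],-np.array(c['R']).T@c['t'])
E
```

```text
pics
0.0 [0.13482875 0.53297372 0.24170169] [[-9.69459610e-01  2.45250734e-01 -3.77790875e-04]
 [ 2.45251011e-01  9.69458917e-01 -1.16194051e-03]
 [ 8.12859693e-05 -1.21910799e-03 -9.99999254e-01]] 0.99915225479303
top 565.0187296127848 318.30488447832073 247.21595721317712 [[ 0.02670274 -0.99964216 -0.00158408]
 [-0.99514144 -0.02643222 -0.09484118]
 [ 0.09476537  0.0041089  -0.99549116]] [-0.00448614  0.53297359  1.11281419] [0.42504766 0.0050307  1.15833742]
side 511.034184673598 327.60788674504045 240.14268249688314 [[ 0.97217388 -0.23319689 -0.02229717]
 [-0.14689801 -0.53271226 -0.83344983]
 [ 0.18247994  0.81353357 -0.5521451 ]] [-0.48323141  0.15136783  0.94002596] [ 0.32048471 -0.79679524  0.63441353]
```

View pics/top0.png

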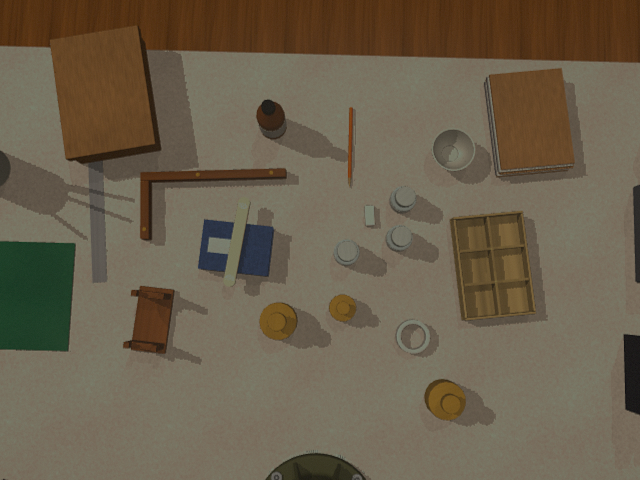

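View pics/side0.png

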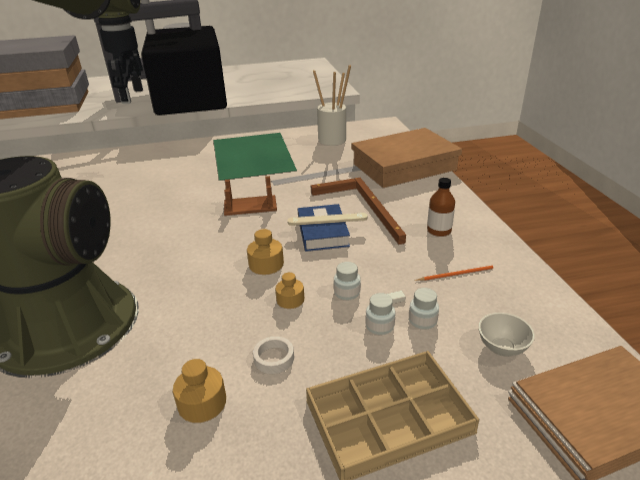

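Top view, with x up and y to the left:
- **Jars:** (403,199), (399,238) and (347,252).
- **Brass weights:** the candidates are (278,320) medium, (343,308) smallest and (445,400) largest. I choose (343,308).
- **Book:** (235,247), with the folder on it along (238,243).
- **Look-alike books:** brown ones at (105,95) and (530,120). I leave these alone.
- **Fixed parts:** stop corner at about (150,180), rest at (152,320), crate at (493,265).

I'll measure these next.

```bash
cat > h.py <<'E'
import numpy as np,cv2
from plant import arm
def grab(n):
    c=arm.camera(n);return c
def cloud(c):
    d=c['depth'];v,u=np.mgrid[:d.shape[0],:d.shape[1]]
    P=np.stack([(u-c['cx'])/c['fx']*d,(v-c['cy'])/c['fy']*d,d],-1)
    W=(P-np.array(c['t']))@np.array(c['R'])
    W[d<=0]=np.nan
    return W
def rect(xy):
    (cx,cy),(w,h),a=cv2.minAreaRect((xy*1000).astype(np.float32))
    if w<h:w,h,a=h,w,a+90
    return np.round([cx,cy,w,h,((a+90)%180)-90],1) # angle of long side
def circ(xy):
    (x,y),r=cv2.minEnclosingCircle((xy*1000).astype(np.float32));return np.round([x,y,r],1)
def pick(W,x,y,r,z0,z1):
    m=(np.hypot(W[...,0]-x,W[...,1]-y)<r)&(W[...,2]>z0)&(W[...,2]<z1);return W[m]
E
python3 - <<'E'
from h import *
C={n:dict(np.load(n+'0.npz')) for n in('top','side')}
W={n:cloud(C[n]) for n in C}
T=W['top'];S=W['side']
def at(u,v):return T[v,u]
for n,(u,v) in dict(tab=(330,400),jarA=(403,197),jarB=(400,235),jarC=(347,250),wS=(343,308),wM=(278,318),wL=(447,402),book=(215,262),fol=(238,243),fol1=(247,205),fol2=(230,280),eraser=(369,215),tape=(400,338),bottle=(268,106),bowlrim=(436,150),pen=(350,150)).items():print(n,np.round(at(u,v),4))
for n,(u,v) in dict(jarA=(403,197),jarB=(400,235),jarC=(347,250),wS=(343,308),wM=(278,318),wL=(447,402)).items():
    p=at(u,v);
    for k in W:
        q=pick(W[k],p[0],p[1],.035,p[2]-.006,p[2]+.006);print(n,k,len(q),circ(q[:,:2]),q[:,2].mean())
    q=pick(T,p[0],p[1],.045,.012,.2);print('   body',circ(q[:,:2]))
p=at(235,247)
for k in W:
    q=pick(W[k],p[0],p[1],.12,.027,.0355);print('book',k,len(q),rect(q[:,:2]),q[:,2].mean())
    q=pick(W[k],p[0],p[1],.12,.0365,.05);print('folder',k,len(q),rect(q[:,:2]),q[:,2].mean())
    for nm,(u,v),r,z0,z1 in [('crate',(493,265),.15,.027,.04),('rest base',(152,320),.075,.006,.014),('prongs',(152,320),.09,.045,.075),('stop',(200,200),.25,.0,.0)]:
        q=pick(W[k],*at(u,v)[:2],r,z0,z1)
        if len(q)>3:print(nm,k,len(q),rect(q[:,:2]),q[:,2].mean())
for nm,(u0,u1,v0,v1) in dict(long=(158,284,165,185),short=(138,152,185,240)).items():
    q=T[v0:v1,u0:u1].reshape(-1,3);q=q[(q[:,2]>.019)&(q[:,2]<.032)];print(nm,len(q),rect(q[:,:2]),q[:,2].mean())
E
```

```text
tab [ 0.2278 -0.0219 -0.0006]
jarA [ 0.6334 -0.1545  0.0598]
jarB [ 0.5584 -0.1502  0.0554]
jarC [ 0.5252 -0.0464  0.0645]
wS [nan nan nan]
wM [0.391  0.0822 0.0797]
wL [ 0.2431 -0.2394  0.0761]
book [0.4973 0.2158 0.0289]
fol [0.536  0.1701 0.0366]
fol1 [0.6129 0.1549 0.0384]
fol2 [0.4618 0.1825 0.04  ]
eraser [ 0.6038 -0.0926  0.0082]
tape [ 0.356 -0.158  0.019]
bottle [0.7858 0.1105 0.1308]
bowlrim [ 0.74   -0.2264  0.0224]
pen [ 0.7389 -0.0506  0.0091]
jarA top 312 [ 635.4 -159.2   19.8] 0.05876908180336283
jarA side 297 [ 635.8 -161.3   21.2] 0.05805652250741815
   body [ 634.9 -158.7   26.3]
jarB top 298 [ 556.4 -152.4   20.1] 0.05812215785400871
jarB side 344 [ 555.  -154.8   20.7] 0.05732192320109113
   body [ 556.4 -152.7   26.8]
jarC top 165 [523.9 -46.7  19.5] 0.06018979341465092
jarC side 82 [523.8 -50.3  19.7] 0.05927774430075084
   body [523.9 -46.4  25.9]
wS top 0 [0. 0. 0.] nan
wS side 0 [0. 0. 0.] nan
   body [0. 0. 0.]
wM top 269 [383.8  85.1  17.7] 0.07851179940233564
wM side 151 [382.2  83.3  19.9] 0.07723019372326331
   body [384.   85.1  36.9]
wL top 292 [ 239.7
[... 323 characters left out ...]
6986
rest base top 1640 [378.9 339.8 129.8 126.9  -5.1] 0.009625941773425432
prongs top 460 [379.  341.4 112.4  64.8  -5.3] 0.05554425080358235
book side 1247 [537.4 173.7 177.1 144.   -5. ] 0.03054510318872964
folder side 419 [538.3 170.9 178.3  28.4  -8.5] 0.0381710936965829
crate side 2003 [ 506.5 -343.6  208.9  144.9    7.2] 0.02954791409198585
rest base side 594 [377.8 338.8 129.5  75.1  -5.2] 0.00833305217411292
prongs side 190 [377.6 338.9 112.4  69.2  -5.6] 0.05620142230285595
long 1121 [677.9 213.6 256.6  19.6 -86.8] 0.024095325122203977
short 532 [596.1 365.2 111.   20.    3.8] 0.024225980121312083<stdin>:10: RuntimeWarning: Mean of empty slice.
  ret = ret.dtype.type(ret / rcount)
```

```bash
cat >> h.py <<'E'
def go(x,y,z,phi=None):
    """print shift (tool units) after an optional turn to closing-axis angle phi (mod 180), tool down"""
    s=arm.state();R=np.array(s['eef_rot']);p=np.array(s['eef_pos'])
    f=np.degrees(np.arctan2(R[1,1],R[0,1]));t=0
    if phi is not None:
        t=(phi-f+90)%180-90;f=f+t
    a=np.radians(f);d=np.array([x,y,z])-p
    u=np.array([-np.sin(a)*d[0]+np.cos(a)*d[1],np.cos(a)*d[0]+np.sin(a)*d[1],-d[2]])/.02
    print('phi',round(f,1),'turn z total',round(-np.radians(t)/.1,2),'shift units',np.round(u,2),'tilt',np.round(R[:2,2],3),'j',np.round(s['joints'],0))
E
python3 - <<'E'
from h import *
print(arm.tips_ahead,[a for a in dir(arm) if a[0]!='_'])
C={n:dict(np.load(n+'0.npz')) for n in('top','side')}
for k,c in C.items():
    T=cloud(c);hsv=cv2.cvtColor(c['frame'],cv2.COLOR_RGB2HSV).astype(int);H,Sa,V=[hsv[...,i] for i in range(3)]
    m=(np.abs(T[...,0]-.42)<.06)&(np.abs(T[...,1]+.045)<.05)
    q=T[m&(T[...,2]>.012)];print(k,'wS body',circ(q[:,:2]),'max z',q[:,2].max())
    q=T[m&(T[...,2]>.049)];print('  knob',len(q),circ(q[:,:2]),np.median(q[:,2]))
    near=(np.hypot(T[...,0]-.535,T[...,1]-.17)<.13)
    q=T[near&(H>105)&(H<130)&(Sa>90)&(T[...,2]>.026)];print('  book',len(q),rect(q[:,:2]),np.median(q[:,2]))
    f=near&(H>15)&(H<40)&(Sa<130)&(V>110)&(T[...,2]>.03)
    q=T[f];print('  folder',len(q),rect(q[:,:2]),np.median(q[:,2]))
t=C['top']['frame'];s=C['side']['frame']
a=cv2.resize(t[190:340,190:420],None,fx=2.6,fy=2.6);b=cv2.resize(s[200:320,240:410],(int(170*2.2),int(120*2.2)))
im=np.zeros((600,800,3),np.uint8);im[:a.shape[0]//1][:0]
a=a[:390];b=b[:210];im[:a.shape[0],:a.shape[1]]=a;im[390:390+b.shape[0],:b.shape[1]]=b
cv2.imwrite('pics/crop1.png',im[...,::-1])
E
```

```text
0.011 ['IKError', 'camera', 'job_done', 'state', 'tips_ahead']
top wS body [413.2 -41.4  26.8] max z 0.06227959884292991
  knob 138 [413.2 -41.4  12.7] 0.056971766370795665
  book 1839 [528.  176.2 139.2  98.3  85.3] 0.0312813877016929
  folder 1161 [542.7 195.7 181.6  67.4  -8.4] 0.03866921009797497
side wS body [411.9 -45.4  27.2] max z 0.05852703800983222
  knob 129 [412.4 -44.3  13.5] 0.055698784885108724
  book 866 [525.9 173.6 141.5  99.2  85.5] 0.0302646412438609
  folder 661 [540.4 191.5 180.4  70.1  -8.6] 0.03726171223389808
```

View pics/crop1.png

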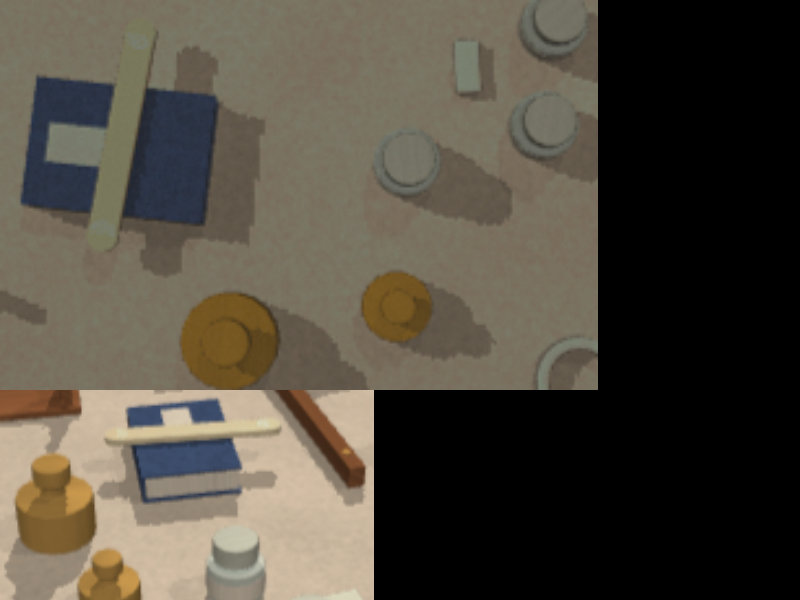

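The crop shows the folder alone on the blue book, at about (538,171) mm with yaw -8.5°. The smallest brass weight has a body radius of 27 mm at about (413,-43), which matches the description. I'll reach for the folder now.

```bash
python3 -c "
from h import *
go(.538,.1715,.12,81.5)"
```

```text
phi 81.5 turn z total -0.99 shift units [-22.61 -14.9    6.09] tilt [-0.    -0.001] j [72. 17. 87.  0. 76. -4.]
```

>>> play_rows:
  commands:
    - [[0,0,0],[0,0,-1]]
    - [[-1,-0.66,0],[0,0,0]]
    - [[-1,-0.66,0],[0,0,0]]
    - [[-1,-0.66,0],[0,0,0]]
    - [[-1,-0.66,0],[0,0,0]]
    - [[-1,-0.66,0],[0,0,0]]
    - [[-1,-0.66,0],[0,0,0]]
    - [[-1,-0.66,0],[0,0,0]]
    - [[-1,-0.66,0],[0,0,0]]
    - [[-1,-0.66,0],[0,0,0]]
    - [[-1,-0.66,0],[0,0,0]]
    - [[-1,-0.66,0],[0,0,0]]
    - [[-1,-0.66,0],[0,0,0]]
    - [[-1,-0.66,0],[0,0,0]]
    - [[-1,-0.66,0],[0,0,0]]
    - [[-1,-0.66,0],[0,0,0]]
    - [[-1,-0.66,0],[0,0,0]]
    - [[-1,-0.66,0],[0,0,0]]
    - [[-1,-0.66,0],[0,0,0]]
  gripper: 0.06

```text
time: 2.48
eef_pos: [0.4564, 0.2446, 0.242]
eef_rot: [[-0.989, 0.147, -0.001], [0.147, 0.989, -0.0], [0.0, -0.0, -1.0]]
contact_force: [-0.3, 0.2, 0.5]
grip_width: 0.471
finger_force: 0.0
```

>>> play_rows:
  commands:
    - [[-1,-0.66,0.8],[0,0,0]]
    - [[-1,-0.66,0.8],[0,0,0]]
    - [[-1,-0.66,0.8],[0,0,0]]
    - [[-1,-0.66,0.8],[0,0,0]]
    - [[-0.61,-0.38,0.8],[0,0,0]]
    - [[0,0,0],[0,0,0]]
    - [[0,0,0],[0,0,0]]

```text
time: 3.35
eef_pos: [0.5381, 0.1724, 0.1628]
eef_rot: [[-0.989, 0.147, 0.0], [0.147, 0.989, 0.0], [-0.0, 0.0, -1.0]]
contact_force: [-0.0, 0.2, 0.1]
grip_width: 0.468
finger_force: 0.0
```

```bash
cat > v.py <<'E'
import sys
from h import *
# save wrist picture and world cloud
c=grab('wrist');T=cloud(c);np.savez('w.npz',**c);cv2.imwrite(sys.argv[1],c['frame'][...,::-1])
E
python3 - <<'E'
from h import *
go(.538,.1715,.12,81.5);s=arm.state();print(s['grip_width'],s['eef_pos'])
c=grab('wrist');cv2.imwrite('pics/w1.png',c['frame'][...,::-1]);T=cloud(c);np.savez('w.npz',**c)
print(np.array(c['R']).T,-np.array(c['R']).T@c['t'])
hsv=cv2.cvtColor(c['frame'],cv2.COLOR_RGB2HSV).astype(int);H,Sa,V=[hsv[...,i] for i in range(3)]
near=(np.hypot(T[...,0]-.538,T[...,1]-.1715)<.13)
q=T[near&(T[...,2]>.0355)&(T[...,2]<.05)];print(len(q),rect(q[:,:2]),np.median(q[:,2]))
q=T[near&(T[...,2]>.025)&(T[...,2]<.0345)];print(len(q),rect(q[:,:2]),np.median(q[:,2]))
E
```

```text
phi 81.5 turn z total 0.01 shift units [-0.   -0.04  2.14] tilt [0. 0.] j [ 14.  23.  90.   0.  67. -68.]
0.46842555597810476 [0.5380527  0.17239303 0.16277102]
[[ 0.1478785   0.95416239  0.26020391]
 [ 0.98900407 -0.14312104 -0.03724665]
 [ 0.00170131  0.26285071 -0.96483502]] [0.47329544 0.18214281 0.29419988]
9040 [539.4 172.8 181.9  24.   -8.4] 0.03972642431313325
23829 [528.1 175.9 140.3 100.4  85.4] 0.031867322148177835
```

View pics/w1.png

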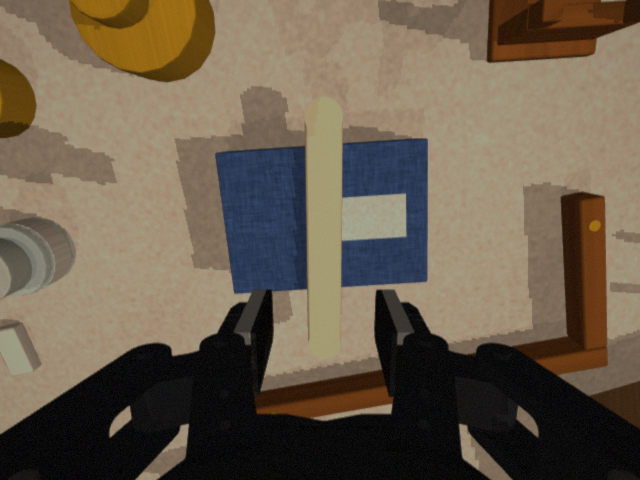

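The wrist view shows the folder between the open fingers, with its ends at (323,105) and (323,350), at (539.4,172.8) mm and top z 0.040. I'll descend and grip.

>>> play_rows:
  commands:
    - [[-0.07,0,1],[0,0,0]]
    - [[0,0,1],[0,0,0]]
    - [[0,0,1],[0,0,0]]
    - [[0,0,1],[0,0,0]]
    - [[0,0,1],[0,0,0]]
    - [[0,0,0.5],[0,0,0]]
    - [[0,0,0.4],[0,0,0]]
    - [[0,0,0],[0,0,0]]
    - [[0,0,0],[0,0,0]]

```text
time: 4.53
eef_pos: [0.54, 0.1718, 0.0449]
eef_rot: [[-0.989, 0.147, 0.001], [0.147, 0.989, 0.0], [-0.001, 0.0, -1.0]]
contact_force: [-0.2, -0.3, 0.0]
grip_width: 0.475
finger_force: 0.0
```

>>> play_rows:
  commands:
    - [[0,0,0],[0,0,0]]
    - [[0,0,0],[0,0,0]]
    - [[0,0,0],[0,0,0]]
    - [[0,0,0],[0,0,0]]
    - [[0,0,0],[0,0,0]]
    - [[0,0,0],[0,0,0]]
  gripper: 1
  force: 45

```text
time: 5.28
eef_pos: [0.5401, 0.1717, 0.045]
eef_rot: [[-0.989, 0.147, 0.001], [0.147, 0.989, 0.0], [-0.001, 0.0, -1.0]]
contact_force: [-1.3, 0.7, 5.5]
grip_width: 0.258
finger_force: 44.6
```

>>> play_rows:
  commands:
    - [[0,0,-0.5],[0,0,0]]
    - [[0,0,-1],[0,0,0]]
    - [[0,0,-1],[0,0,0]]
    - [[0,0,-1],[0,0,0]]
    - [[0,0,-1],[0,0,0]]
    - [[0,0,0],[0,0,0]]

```text
time: 6.02
eef_pos: [0.5403, 0.1718, 0.1359]
eef_rot: [[-0.989, 0.147, 0.003], [0.147, 0.989, 0.001], [-0.003, 0.001, -1.0]]
contact_force: [-0.8, -0.3, -0.7]
grip_width: 0.263
finger_force: 44.2
```

Run:
```python
from h import *
c=grab('wrist');T=cloud(c);p=arm.state()['eef_pos'];print(p)
near=(np.hypot(T[...,0]-p[0],T[...,1]-p[1])<.13)
m=near&(T[...,2]>p[2]-.02)&(T[...,2]<p[2]+.012)
hsv=cv2.cvtColor(c['frame'],cv2.COLOR_RGB2HSV);m&=(hsv[...,2]>110)
q=T[m];print(len(q),rect(q[:,:2]),np.median(q[:,2]))
A=np.c_[q[:,:2]-q[:,:2].mean(0),np.ones(len(q))];print('slope',np.linalg.lstsq(A,q[:,2],rcond=None)[0])
go(.378,.340,.15,84.8)
m=(np.hypot(T[...,0]-.378,T[...,1]-.34)<.1)&(T[...,2]>.045)&(T[...,2]<.075);q=T[m];print(len(q),rect(q[:,:2]) if len(q)>5 else 0)
```

```text
[0.53977179 0.17165624 0.13466904]
22617 [519.7 177.9 138.1  48.6 -18.1] 0.13059542377086422
slope [0.0014465  0.0002312  0.13058875]
phi 84.8 turn z total -0.57 shift units [ 8.82  7.65 -0.77] tilt [0.001 0.   ] j [ 14.  25.  91.  -0.  64. -68.]
883 [433.4 326.4  45.3   5.4  80.8]
```

>>> play_rows:
  commands:
    - [[0,0,0],[0,0,-0.57]]
    - [[1,0.87,0],[0,0,0]]
    - [[1,0.87,0],[0,0,0]]
    - [[1,0.87,0],[0,0,0]]
    - [[1,0.87,0],[0,0,0]]
    - [[1,0.87,0],[0,0,0]]
    - [[1,0.87,0],[0,0,0]]
    - [[1,0.87,0],[0,0,0]]
    - [[1,0.87,0],[0,0,0]]
    - [[0.75,0.7,0],[0,0,0]]
    - [[0,0,0],[0,0,0]]
    - [[0,0,0],[0,0,0]]

```text
time: 7.58
eef_pos: [0.3794, 0.3396, 0.1338]
eef_rot: [[-0.996, 0.091, -0.001], [0.091, 0.996, -0.001], [0.001, -0.001, -1.0]]
contact_force: [0.5, 0.6, 0.4]
grip_width: 0.261
finger_force: 44.2
```

Run:
```python
from h import *
c=grab('wrist');T=cloud(c);p=arm.state()['eef_pos'];print(p)
cv2.imwrite('pics/w2.png',c['frame'][...,::-1])
go(.3785,.3397,.064,84.8)
for z0,z1 in((.006,.014),(.045,.054),(.058,.075)):
    m=(np.hypot(T[...,0]-.378,T[...,1]-.34)<.1)&(T[...,2]>z0)&(T[...,2]<z1);q=T[m];print(len(q),rect(q[:,:2]) if len(q)>5 else 0)
```

```text
[0.3795808  0.33951026 0.13387378]
phi 84.8 turn z total -0.01 shift units [0.05 0.   3.49] tilt [-0.    -0.001] j [ 38.  19. 100.  -0.  61. -47.]
4661 [369.6 342.3 110.5  70.2  -5.1]
261 [329.8 350.3  52.2  11.9  85.1]
1107 [329.4 345.8  64.   11.8  84.9]
```

View pics/w2.png

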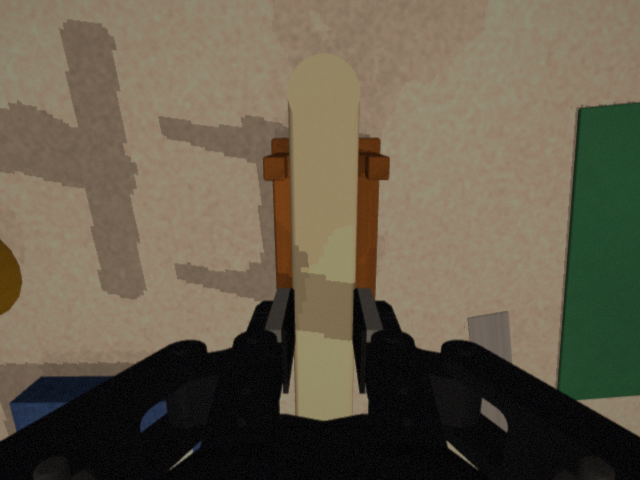

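The folder sits over the rest, with the prongs at (277,165) and (375,165) on either side of it and about 2 mm of sideways correction needed. I'll lower and release, pre-opening only a little.

>>> play_rows:
  commands:
    - [[0,0.09,0],[0,0,0]]
    - [[0,0,1],[0,0,0]]
    - [[0,0,1],[0,0,0]]
    - [[0,0,0.6],[0,0,0]]
    - [[0,0,0.4],[0,0,0]]
    - [[0,0,0.3],[0,0,0]]
    - [[0,0,0.2],[0,0,0]]
    - [[0,0,0],[0,0,0]]
    - [[0,0,0],[0,0,0]]

```text
time: 8.75
eef_pos: [0.3796, 0.342, 0.0646]
eef_rot: [[-0.996, 0.091, 0.0], [0.091, 0.996, 0.0], [-0.0, 0.0, -1.0]]
contact_force: [0.5, 0.4, -0.2]
grip_width: 0.261
finger_force: 44.2
```

>>> play_rows:
  commands:
    - [[0,0,0],[0,0,0]]
    - [[0,0,0],[0,0,0]]
    - [[0,0,0],[0,0,0]]
    - [[0,0,0],[0,0,0]]
    - [[0,0,-0.5],[0,0,0]]
    - [[0,0,-1],[0,0,0]]
    - [[0,0,-1],[0,0,0]]
    - [[0,0,-1],[0,0,0]]
    - [[0,0,-1],[0,0,0]]
    - [[0,0,-1],[0,0,0]]
    - [[0,0,-1],[0,0,0]]
    - [[0,0,0],[0,0,0]]
  gripper: 0

```text
time: 10.25
eef_pos: [0.3799, 0.3422, 0.196]
eef_rot: [[-0.996, 0.091, 0.002], [0.091, 0.996, 0.002], [-0.002, 0.002, -1.0]]
contact_force: [1.0, 1.1, -0.2]
grip_width: 0.5
finger_force: 0.0
```

Run:
```python
from h import *
for k in('wrist','top'):
    c=grab(k);T=cloud(c);cv2.imwrite(f'pics/{k}3.png',c['frame'][...,::-1])
    hsv=cv2.cvtColor(c['frame'],cv2.COLOR_RGB2HSV).astype(int);H,Sa,V=[hsv[...,i] for i in range(3)]
    m=(np.hypot(T[...,0]-.378,T[...,1]-.34)<.11)&(T[...,2]>.045)&(T[...,2]<.07)&(V>110)&(Sa<130)
    q=T[m];print(k,len(q),rect(q[:,:2]),np.median(q[:,2]))
    A=np.c_[q[:,:2]-q[:,:2].mean(0),np.ones(len(q))];print('slope',np.linalg.lstsq(A,q[:,2],rcond=None)[0])
    m=(np.hypot(T[...,0]-.535,T[...,1]-.17)<.13)&(T[...,2]>.027)&(T[...,2]<.036);q=T[m]
    if len(q)>9:print('book',len(q),rect(q[:,:2]))
```

```text
wrist 8056 [380.1 352.1 181.6  43.   -5.3] 0.05774634845960442
slope [1.91202152e-05 4.94291182e-03 5.77608224e-02]
book 1857 [526.1 160.  109.2 101.3  84.9]
top 933 [379.3 343.6 180.4  24.1  -4.9] 0.05742903593425018
slope [-0.00074182 -0.02424892  0.05751938]
book 3318 [527.9 176.3 140.6 100.1  85.3]
```

```bash
python3 -c "
from h import *
go(.524,.078,.10,3.5)"
```

```text
phi 3.5 turn z total 14.19 shift units [-13.6    6.42   4.7 ] tilt [-0. -0.] j [ 38.  15.  97.  -0.  68. -47.]
```

>>> play_rows:
  commands:
    - [[0,0,0],[0,0,1]]
    - [[0,0,0],[0,0,1]]
    - [[0,0,0],[0,0,1]]
    - [[0,0,0],[0,0,1]]
    - [[0,0,0],[0,0,1]]
    - [[0,0,0],[0,0,1]]
    - [[0,0,0],[0,0,1]]
    - [[0,0,0],[0,0,1]]
    - [[0,0,0],[0,0,1]]
    - [[0,0,0],[0,0,1]]
    - [[0,0,0],[0,0,1]]
    - [[0,0,0],[0,0,1]]
    - [[0,0,0],[0,0,1]]
    - [[0,0,0],[0,0,1]]
    - [[0,0,0],[0,0,0.19]]
    - [[0,0,0],[0,0,0]]
  gripper: -0.4

```text
time: 12.35
eef_pos: [0.3793, 0.3418, 0.1938]
eef_rot: [[-0.063, 0.998, -0.001], [0.998, 0.063, -0.0], [-0.0, -0.001, -1.0]]
contact_force: [0.0, 0.2, 0.2]
grip_width: 0.704
finger_force: 0.0
```

>>> play_rows:
  commands:
    - [[-1,0.48,0],[0,0,0]]
    - [[-1,0.48,0],[0,0,0]]
    - [[-1,0.48,0],[0,0,0]]
    - [[-1,0.48,0],[0,0,0]]
    - [[-1,0.48,0],[0,0,0]]
    - [[-1,0.48,0],[0,0,0]]
    - [[-1,0.48,0],[0,0,0]]
    - [[-1,0.48,0],[0,0,0]]
    - [[-1,0.48,0],[0,0,0]]
    - [[-1,0.48,0],[0,0,0]]
    - [[-1,0.48,0],[0,0,0]]
    - [[-1,0.48,0.5],[0,0,0]]
    - [[-1,0.48,1],[0,0,0]]
    - [[-0.6,0.18,1],[0,0,0]]
    - [[0,0,1],[0,0,0]]
    - [[0,0,1],[0,0,0]]
    - [[0,0,0],[0,0,0]]
    - [[0,0,0],[0,0,0]]

```text
time: 14.6
eef_pos: [0.5245, 0.0783, 0.105]
eef_rot: [[-0.062, 0.998, 0.001], [0.998, 0.062, 0.0], [-0.0, 0.001, -1.0]]
contact_force: [-0.6, -0.0, -0.1]
grip_width: 0.698
finger_force: 0.0
```

Run:
```python
from h import *
go(.524,.078,.018,3.5);print(arm.state()['eef_pos'])
c=grab('wrist');T=cloud(c)
m=(np.hypot(T[...,0]-.535,T[...,1]-.17)<.13)&(T[...,2]>.027)&(T[...,2]<.036);q=T[m];print('book',len(q),rect(q[:,:2]))
m=(T[...,2]>.02)&(T[...,2]<.03)
for n,mm in dict(long=(np.abs(T[...,0]-.68)<.04)&(T[...,1]<.34)&(T[...,1]>.1),short=(np.abs(T[...,1]-.365)<.03)&(T[...,0]<.64)&(T[...,0]>.5)).items():
    q=T[m&mm]
    if len(q)>9: print(n,len(q),rect(q[:,:2]))
```

```text
phi 3.5 turn z total 0.01 shift units [-0.01 -0.03  4.35] tilt [0.001 0.   ] j [ 5. 24. 98. -0. 58.  1.]
[0.52448911 0.07827557 0.10501503]
book 42839 [527.1 160.  108.6 100.5  85.3]
long 6425 [680.8 159.4 119.6  20.  -86.4]
```

>>> play_rows:
  commands:
    - [[0,0,1],[0,0,0]]
    - [[0,0,1],[0,0,0]]
    - [[0,0,1],[0,0,0]]
    - [[0,0,1],[0,0,0]]
    - [[0,0,0.35],[0,0,0]]
    - [[0.4,0,0],[0,0,0]]
    - [[0.4,0,0],[0,0,0]]
    - [[0.4,0,0],[0,0,0]]
    - [[0.4,0,0],[0,0,0]]
    - [[0.4,0,0],[0,0,0]]
    - [[0.4,0,0],[0,0,0]]
    - [[0.4,0,0],[0,0,0]]
    - [[0.4,0,0],[0,0,0]]
    - [[0,0,0],[0,0,0]]

```text
time: 16.4
eef_pos: [0.52, 0.1428, 0.017]
eef_rot: [[-0.062, 0.998, -0.001], [0.998, 0.062, 0.0], [0.0, -0.001, -1.0]]
contact_force: [0.1, -0.0, -0.5]
grip_width: 0.7
finger_force: 0.0
```

```bash
cat > b.py <<'E'
from h import *
import sys
c=grab(sys.argv[1]);T=cloud(c);x,y=map(float,sys.argv[2:4])
hsv=cv2.cvtColor(c['frame'],cv2.COLOR_RGB2HSV).astype(int)
m=(np.hypot(T[...,0]-x,T[...,1]-y)<.14)&(T[...,2]>.024)&(T[...,2]<.04)&(hsv[...,0]>100)&(hsv[...,0]<135)&(hsv[...,1]>70);q=T[m]
r=rect(q[:,:2]);print('book',len(q),r,np.median(q[:,2]))
th=np.radians(3.55);X=np.array([np.cos(th),np.sin(th)]);Y=np.array([-X[1],X[0]])
C=np.array([659.3,359.5]);d=r[:2]-C;print('in stop frame',d@X,d@Y,'yaw',(r[4]-90+90)%180-90-3.55, arm.state()['eef_pos'],arm.state()['contact_force'])
E
python3 b.py top .52 .22
```

```text
book 713 [512.  276.3  97.4  38.6   2.5] 0.031340009840265325
in stop frame -152.16905925126122 -73.91960096338548 yaw -91.05 [0.51999118 0.14249887 0.01702586] [ 0.32962824  0.738032   -0.01299551]
```

>>> play_rows:
  commands:
    - [[0.4,0,0],[0,0,0]]
    - [[0.4,0,0],[0,0,0]]
    - [[0.4,0,0],[0,0,0]]
    - [[0.4,0,0],[0,0,0]]
    - [[0.4,0,0],[0,0,0]]
    - [[0.4,0,0],[0,0,0]]
    - [[0.3,0,0],[0,0,0]]
    - [[0,0,0],[0,0,0]]
    - [[-0.5,0,0],[0,0,0]]
    - [[-1,0,0],[0,0,0]]
    - [[0,0,-1],[0,0,0]]
    - [[0,0,-1],[0,0,0]]
    - [[0,0,-1],[0,0,0]]
    - [[0,0,-1],[0,0,0]]
    - [[0,0,-1],[0,0,0]]
    - [[0,0,0],[0,0,0]]

```text
time: 18.45
eef_pos: [0.5195, 0.165, 0.1185]
eef_rot: [[-0.06, 0.998, 0.003], [0.998, 0.06, 0.001], [0.0, 0.003, -1.0]]
contact_force: [-0.6, -0.2, -0.5]
grip_width: 0.698
finger_force: 0.0
```

```bash
python3 b.py wrist .52 .28;python3 b.py top .52 .28; python3 -c "
from h import *
go(.45,.265,.1,93.5)"
```

```text
book 31832 [513.6 253.1  99.5  88.9   3.4] 0.03190472734210269
in stop frame -152.00866305385114 -97.1741547767756 yaw -90.14999999999999 [0.519002   0.16503444 0.11726664] [-0.01288797 -0.53556537  0.10651914]
book 644 [496.  303.7 141.6  85.7  60.8] 0.03162721480740607
in stop frame -166.44176179152512 -45.581464782663524 yaw -32.75 [0.51867613 0.16517441 0.11663896] [-0.4713218  -0.03856888  0.20779341]
phi -86.5 turn z total 15.7 shift units [-3.12 -5.19  0.83] tilt [-0.001 -0.   ] j [14. 24. 95.  0. 60. 10.]
```

>>> play_rows:
  commands:
    - [[0,0,0],[0,0,1]]
    - [[0,0,0],[0,0,1]]
    - [[0,0,0],[0,0,1]]
    - [[0,0,0],[0,0,1]]
    - [[0,0,0],[0,0,1]]
    - [[0,0,0],[0,0,1]]
    - [[0,0,0],[0,0,1]]
    - [[0,0,0],[0,0,1]]
    - [[0,0,0],[0,0,1]]
    - [[0,0,0],[0,0,1]]
    - [[0,0,0],[0,0,1]]
    - [[0,0,0],[0,0,1]]
    - [[0,0,0],[0,0,1]]
    - [[0,0,0],[0,0,1]]
    - [[0,0,0],[0,0,1]]
    - [[0,0,0],[0,0,0.7]]
    - [[0,0,0],[0,0,0]]
  gripper: 0.06

```text
time: 20.68
eef_pos: [0.5185, 0.1656, 0.1162]
eef_rot: [[0.998, 0.062, -0.002], [0.062, -0.998, -0.0], [-0.002, 0.0, -1.0]]
contact_force: [0.0, 0.1, -0.4]
grip_width: 0.469
finger_force: 0.0
```

```bash
python3 -c "
from h import *
go(.440,.260,.116,93.5)"
```

```text
phi -86.5 turn z total 0.01 shift units [-3.63 -4.95  0.01] tilt [-0.002 -0.   ] j [ 14.  24.  95.  -0.  60. 100.]
```

>>> play_rows:
  commands:
    - [[-0.73,-1,0],[0,0,0]]
    - [[-0.73,-1,0],[0,0,0]]
    - [[-0.73,-1,0],[0,0,0]]
    - [[-0.73,-1,0],[0,0,0]]
    - [[-0.71,-0.95,0],[0,0,0]]
    - [[0,0,0],[0,0,0]]
    - [[0,0,0],[0,0,0]]

```text
time: 21.55
eef_pos: [0.4406, 0.2599, 0.117]
eef_rot: [[0.998, 0.063, -0.0], [0.063, -0.998, -0.0], [-0.0, 0.0, -1.0]]
contact_force: [-0.3, 0.8, 0.6]
grip_width: 0.473
finger_force: 0.0
```

```bash
python3 - <<'E'
from h import *
print(arm.state()['eef_pos']);c=grab('wrist');np.savez('w.npz',**c);T=cloud(c)
cv2.imwrite('pics/w4.png',c['frame'][...,::-1])
E
python3 b.py wrist .52 .28;python3 b.py side .52 .28
```

```text
[0.44057032 0.25989191 0.11701425]
book 44537 [512.1 278.4 139.8  99.6 -86.7] 0.03187486651676757
in stop frame -151.93922007538504 -71.82982251741748 yaw -0.24999999999998845 [0.4407099  0.25971863 0.11711968] [-0.70403193  1.10873708  0.13941212]
book 996 [509.4 277.9 145.9  99.6 -86.5] 0.030214470684440282
in stop frame -154.66499893929839 -72.16168029575545 yaw -0.04999999999999982 [0.44067042 0.25977972 0.11713685] [ 0.08149636 -0.15157777  0.04312555]
```

View pics/w4.png

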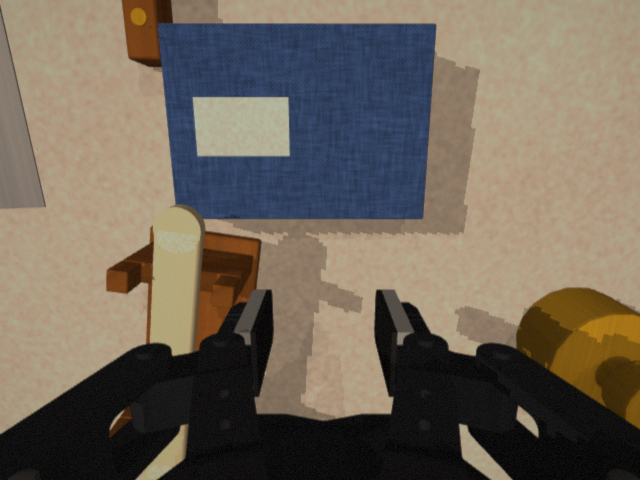

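Run:
```python
from h import *
c=dict(np.load('w.npz'));T=cloud(c);p=np.array(arm.state()['eef_pos'])
m=(np.hypot(T[...,0]-p[0],T[...,1]-p[1])<.12)&(T[...,2]>.075)&(c['frame'].max(-1)<70)
q=T[m]-p
for z in np.arange(-.02,.09,.01):
    s=q[(q[:,2]>z)&(q[:,2]<z+.01)]
    if len(s)>5:print(round(z,2),len(s),np.round([s[:,1].min(),s[:,1].max(),s[:,0].min(),s[:,0].max()],3))
```

```text
-0.01 433 [-0.031  0.033 -0.011  0.014]
0.0 960 [-0.033  0.034 -0.011  0.014]
0.01 1163 [-0.033  0.034 -0.011  0.014]
0.02 1585 [-0.031  0.034 -0.012  0.015]
0.03 2662 [-0.051  0.053 -0.013  0.018]
0.04 12507 [-0.054  0.056 -0.014  0.018]
0.05 8423 [-0.058  0.059 -0.015  0.02 ]
0.06 17157 [-0.06   0.062 -0.01   0.021]
0.07 16062 [-0.058  0.062 -0.     0.021]
0.08 4861 [-0.05   0.054  0.01   0.023]
```

The wrist view shows the book at (300,120), square to the stop. The rest's upright at (180,250) is close to the left finger's linkage, so I'll shift 18 mm away from it before descending. Then I'll push.

>>> play_rows:
  commands:
    - [[0,0.9,0],[0,0,0]]
    - [[0,0,0],[0,0,0]]
    - [[0,0,1],[0,0,0]]
    - [[0,0,1],[0,0,0]]
    - [[0,0,1],[0,0,0]]
    - [[0,0,1],[0,0,0]]
    - [[0,0,0.9],[0,0,0]]
    - [[0,0,0],[0,0,0]]
    - [[0.4,0,0],[0,0,0]]
    - [[0.4,0,0],[0,0,0]]
    - [[0.4,0,0],[0,0,0]]
    - [[0.4,0,0],[0,0,0]]
    - [[0.4,0,0],[0,0,0]]
    - [[0.4,0,0],[0,0,0]]
    - [[0,0,0],[0,0,0]]

```text
time: 23.58
eef_pos: [0.4901, 0.2454, 0.0192]
eef_rot: [[0.998, 0.061, 0.001], [0.061, -0.998, 0.0], [0.001, -0.0, -1.0]]
contact_force: [-0.6, 0.2, -0.3]
grip_width: 0.471
finger_force: 0.0
```

```bash
python3 b.py side .55 .28;python3 b.py wrist .55 .28
```

```text
book 731 [548.3 279.2 140.8  99.4 -85.5] 0.030164375142931108
in stop frame -115.75914703942219 -73.27284542520124 yaw 0.9500000000000002 [0.48970226 0.24536078 0.01919625] [-0.23233364 -0.36735666  0.38135625]
book 118652 [536.  279.5 140.4 111.2 -86.8] 0.03192550089150878
in stop frame -128.0169692381233 -72.21181057891698 yaw -0.3500000000000112 [0.48946234 0.24533046 0.01919162] [-0.76136613 -0.22673751 -0.12970971]
```

>>> play_rows:
  commands:
    - [[-0.2,0,0],[0,0,0]]
    - [[0,-0.8,0],[0,0,0]]
    - [[0,-0.8,0],[0,0,0]]
    - [[0.4,0,0],[0,0,0]]
    - [[0.4,0,0],[0,0,0]]
    - [[0.4,0,0],[0,0,0]]
    - [[0.4,0,0],[0,0,0]]
    - [[0.4,0,0],[0,0,0]]
    - [[0.4,0,0],[0,0,0]]
    - [[0.4,0,0],[0,0,0]]
    - [[0.35,0,0],[0,0,0]]
    - [[0.1,0,0],[0,0,0]]
    - [[0,0,0],[0,0,0]]

```text
time: 25.3
eef_pos: [0.5485, 0.2811, 0.0193]
eef_rot: [[0.998, 0.062, 0.001], [0.062, -0.998, 0.0], [0.001, -0.0, -1.0]]
contact_force: [-0.6, -0.1, 0.3]
grip_width: 0.47
finger_force: 0.0
```

>>> play_rows:
  commands:
    - [[0.1,0,0],[0,0,0]]
    - [[0.1,0,0],[0,0,0]]
    - [[0,0,0],[0,0,0]]

```text
time: 25.68
eef_pos: [0.5524, 0.2813, 0.0193]
eef_rot: [[0.998, 0.062, 0.0], [0.062, -0.998, 0.0], [0.0, -0.0, -1.0]]
contact_force: [-0.4, 0.0, -1.2]
grip_width: 0.47
finger_force: 0.2
```

```bash
python3 b.py side .6 .28;python3 b.py wrist .6 .28
```

```text
book 779 [612.8 280.3 141.  101.1 -86.4] 0.030051750597728837
in stop frame -51.314801777433765 -76.1687673429384 yaw 0.04999999999999449 [0.55235042 0.2813318  0.01929623] [ 0.16267999  0.60401148 -0.35903291]
book 125665 [600.2 280.7 141.  111.9 -86.6] 0.031873299124312485
in stop frame -63.86585636386374 -74.98934851637476 yaw -0.14999999999999414 [0.55234231 0.28132911 0.0193122 ] [-0.06605618  0.08027042 -0.45152522]
```

>>> play_rows:
  commands:
    - [[0.1,0,0],[0,0,0]]
    - [[0.05,0,0],[0,0,0]]
    - [[0,0,0],[0,0,0]]

```text
time: 26.15
eef_pos: [0.5536, 0.2817, 0.0193]
eef_rot: [[0.998, 0.062, -0.004], [0.062, -0.998, -0.001], [-0.004, 0.0, -1.0]]
contact_force: [-15.5, -0.3, 10.1]
grip_width: 0.472
finger_force: 8.2
```

>>> play_rows:
  commands:
    - [[0.1,0,0],[0,0,0]]
    - [[0,0,0],[0,0,0]]

```text
time: 26.4
eef_pos: [0.5538, 0.2819, 0.0191]
eef_rot: [[0.998, 0.062, -0.009], [0.062, -0.998, -0.002], [-0.009, 0.001, -1.0]]
contact_force: [-33.1, -0.9, 19.8]
grip_width: 0.468
finger_force: 16.4
```

>>> play_rows:
  commands:
    - [[-0.3,0,0],[0,0,0]]
    - [[-0.3,0,0],[0,0,0]]
    - [[0,0,-1],[0,0,0]]
    - [[0,0,-1],[0,0,0]]
    - [[0,0,-1],[0,0,0]]
    - [[0,0,-1],[0,0,0]]
    - [[0,0,0],[0,0,0]]

```text
time: 27.28
eef_pos: [0.5459, 0.2812, 0.1014]
eef_rot: [[0.998, 0.062, 0.003], [0.062, -0.998, 0.001], [0.003, -0.001, -1.0]]
contact_force: [0.3, 0.3, -0.6]
grip_width: 0.469
finger_force: 0.0
```

>>> play_rows:
  commands:
    - [[0,0,0],[0,0,-1]]
    - [[0,0,0],[0,0,-1]]
    - [[0,0,0],[0,0,-1]]
    - [[0,0,0],[0,0,-1]]
    - [[0,0,0],[0,0,-1]]
    - [[0,0,0],[0,0,-1]]
    - [[0,0,0],[0,0,-1]]
    - [[0,0,0],[0,0,-1]]
    - [[0,0,0],[0,0,-1]]
    - [[0,0,0],[0,0,-1]]
    - [[0,0,0],[0,0,-1]]
    - [[0,0,0],[0,0,-1]]
    - [[0,0,0],[0,0,-1]]
    - [[0,0,0],[0,0,-1]]
    - [[0,0,0],[0,0,-1]]
    - [[0,0,0],[0,0,-0.7]]
    - [[0,0,0],[0,0,0]]

```text
time: 29.4
eef_pos: [0.5449, 0.2807, 0.0986]
eef_rot: [[-0.061, 0.998, -0.001], [0.998, 0.061, -0.001], [-0.0, -0.001, -1.0]]
contact_force: [-0.7, -0.1, -0.0]
grip_width: 0.474
finger_force: 0.0
```

```bash
python3 b.py side .6 .28;python3 b.py top .6 .28;python3 -c "
from h import *
go(.62,.187,.019,3.5)"
```

```text
book 948 [612.8 281.2 146.   99.9 -87.3] 0.030156646654155718
in stop frame -51.2590741796354 -75.27049431381886 yaw -0.8500000000000112 [0.54497842 0.28077813 0.0987298 ] [ 0.81191572  0.8947563  -0.05785347]
book 2016 [616.4 266.5 107.1 100.6 -85.7] 0.03142294064803704
in stop frame -48.57619949386389 -90.1651975139651 yaw 0.7500000000000115 [0.54501285 0.28078351 0.0988329 ] [ 0.85631019  0.45520497 -0.39970264]
phi 3.5 turn z total -0.02 shift units [-4.91  3.46  3.99] tilt [-0.001 -0.   ] j [24. 33. 84. -0. 63. 20.]
```

>>> play_rows:
  commands:
    - [[-1,0.7,0],[0,0,0]]
    - [[-1,0.7,0],[0,0,0]]
    - [[-1,0.7,0],[0,0,0]]
    - [[-1,0.7,0],[0,0,0]]
    - [[-0.91,0.66,0],[0,0,0]]
    - [[0,0,1],[0,0,0]]
    - [[0,0,1],[0,0,0]]
    - [[0,0,1],[0,0,0]]
    - [[0,0,0.95],[0,0,0]]
    - [[0.2,0,0],[0,0,0]]
    - [[0.2,0,0],[0,0,0]]
    - [[0.1,0,0],[0,0,0]]
    - [[0.1,0,0],[0,0,0]]
    - [[0,0,0],[0,0,0]]

```text
time: 31.25
eef_pos: [0.6196, 0.1992, 0.0206]
eef_rot: [[-0.061, 0.998, 0.0], [0.998, 0.061, 0.0], [0.0, 0.0, -1.0]]
contact_force: [-0.1, 0.0, 0.0]
grip_width: 0.469
finger_force: 0.0
```

>>> play_rows:
  commands:
    - [[0.1,0,0],[0,0,0]]
    - [[0.1,0,0],[0,0,0]]
    - [[0,0,0],[0,0,0]]

```text
time: 31.62
eef_pos: [0.6193, 0.203, 0.0204]
eef_rot: [[-0.061, 0.998, 0.0], [0.998, 0.061, -0.0], [-0.0, 0.0, -1.0]]
contact_force: [0.0, -1.6, 1.8]
grip_width: 0.469
finger_force: 1.1
```

>>> play_rows:
  commands:
    - [[0.1,0,0],[0,0,0]]
    - [[0.05,0,0],[0,0,0]]
    - [[0,0,0],[0,0,0]]

```text
time: 32.0
eef_pos: [0.6192, 0.2052, 0.0204]
eef_rot: [[-0.061, 0.998, -0.0], [0.998, 0.061, -0.001], [-0.001, -0.0, -1.0]]
contact_force: [-1.0, -9.0, 2.8]
grip_width: 0.469
finger_force: 4.7
```

>>> play_rows:
  commands:
    - [[0.1,0,0],[0,0,0]]
    - [[0,0,0],[0,0,0]]

```text
time: 32.25
eef_pos: [0.6191, 0.2054, 0.0204]
eef_rot: [[-0.06, 0.998, -0.001], [0.998, 0.06, -0.004], [-0.004, -0.001, -1.0]]
contact_force: [-2.2, -22.4, 7.5]
grip_width: 0.468
finger_force: 11.2
```

>>> play_rows:
  commands:
    - [[-0.5,0,0],[0,0,0]]
    - [[-1,0,0],[0,0,0]]
    - [[-1,0,-1],[0,0,0]]
    - [[-1,0,-1],[0,0,0]]
    - [[-1,0,-1],[0,0,0]]
    - [[-1,0,-1],[0,0,0]]
    - [[-1,0,-1],[0,0,0]]
    - [[-1,0,-1],[0,0,0]]
    - [[0,0,0],[0,0,0]]

```text
time: 33.38
eef_pos: [0.6289, 0.0568, 0.1423]
eef_rot: [[-0.059, 0.998, 0.003], [0.998, 0.059, 0.0], [-0.0, 0.003, -1.0]]
contact_force: [-0.3, 0.8, -0.7]
grip_width: 0.468
finger_force: 0.0
```

```bash
python3 b.py side .6 .28;python3 b.py top .6 .28;python3 -c "
from h import *
go(.413,-.043,.14,3.5)
c=grab('top');cv2.imwrite('pics/top5.png',c['frame'][...,::-1])
T=cloud(c)
for n,(x,y,r) in dict(A=(.635,-.16,.04),B=(.556,-.154,.04),C=(.524,-.048,.045),W=(.413,-.043,.04)).items():
    q=pick(T,x,y,r,.012,.1);print(n,len(q),circ(q[:,:2]) if len(q)>3 else '')
"
```

```text
book 917 [612.4 284.3 145.4 100.5 -86.1] 0.030144657845652015
in stop frame -51.46635602238301 -72.15167494782999 yaw 0.35000000000000586 [0.62829557 0.05772356 0.14082291] [-0.02722072  0.33633677 -0.15002737]
book 2967 [614.8 286.7 140.6 100.2 -86.6] 0.03148254007029179
in stop frame -48.92235435060189 -69.90488713097352 yaw -0.14999999999999414 [0.62791412 0.05836317 0.13993156] [ 0.2567757   0.44278915 -0.23040067]
phi 3.5 turn z total -0.0 shift units [ -4.4  -11.04  -0.  ] tilt [-0.001  0.   ] j [ 2. 33. 79.  0. 68. -2.]
A 647 [ 630.4 -159.3   35.6]
B 384 [ 584.9 -149.9   25.3]
C 537 [523.8 -46.5  25.9]
W 407 [412.9 -42.1  26.5]
```

The book reads home in both views, and the weight is still in place. Jar B may have been knocked; I'll check that later. Next is the weight.

>>> play_rows:
  commands:
    - [[-0.4,-1,0],[0,0,0]]
    - [[-0.4,-1,0],[0,0,0]]
    - [[-0.4,-1,0],[0,0,0]]
    - [[-0.4,-1,0],[0,0,0]]
    - [[-0.4,-1,0],[0,0,0]]
    - [[-0.4,-1,0],[0,0,0]]
    - [[-0.4,-1,0],[0,0,0]]
    - [[-0.4,-1,0],[0,0,0]]
    - [[-0.4,-1,0],[0,0,0]]
    - [[-0.4,-1,0],[0,0,0]]
    - [[-0.4,-1,0],[0,0,0]]
    - [[0,0,0],[0,0,0]]
    - [[0,0,0],[0,0,0]]

```text
time: 35.15
eef_pos: [0.4144, -0.0425, 0.1402]
eef_rot: [[-0.061, 0.998, -0.0], [0.998, 0.061, 0.0], [0.0, -0.0, -1.0]]
contact_force: [0.5, 0.2, -0.6]
grip_width: 0.472
finger_force: 0.0
```

Run:
```python
from h import *
c=grab('wrist');T=cloud(c);cv2.imwrite('pics/w6.png',c['frame'][...,::-1])
for z0,z1 in((.052,.065),(.025,.036)):
    q=pick(T,.413,-.043,.04,z0,z1);print(len(q),circ(q[:,:2]) if len(q)>3 else '',q[:,2].mean())
go(.413,-.043,.052,3.5)
T=cloud(grab('top'))
for n,(x,y,r) in dict(A=(.635,-.16,.03),B=(.585,-.15,.035)).items():
    q=pick(T,x,y,r,.05,.1);print(n,len(q),circ(q[:,:2]) if len(q)>3 else '')
```

```text
1542 [413.4 -41.7  13.1] 0.057442133129779915
3662 [413.5 -41.5  26.9] 0.0321600300834919
phi 3.5 turn z total 0.0 shift units [-0.02 -0.07  4.41] tilt [-0.  0.] j [-11.   7. 114.   0.  59. -14.]
A 330 [ 632.8 -158.6   27.5]
B 329 [ 588.6 -150.2   20.1]
```

View pics/w6.png

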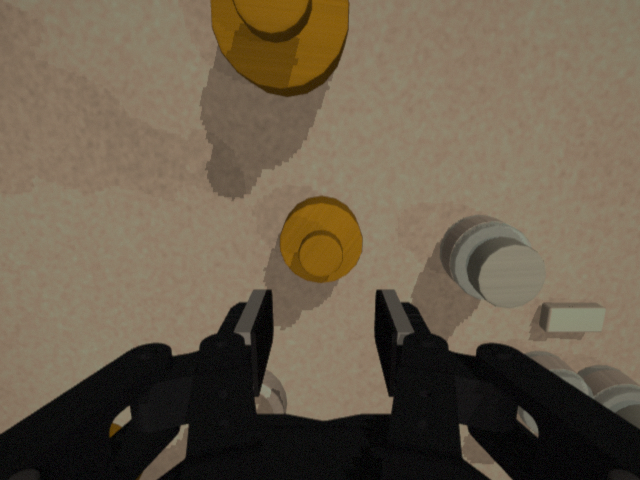

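The wrist view shows the small weight, with its knob at (321,253) centred between the fingers. Jar B was knocked next to jar A; I'll remeasure both later. Now I'll grip the weight.

>>> play_rows:
  commands:
    - [[0.03,-0.05,1],[0,0,0]]
    - [[0,0,1],[0,0,0]]
    - [[0,0,1],[0,0,0]]
    - [[0,0,1],[0,0,0]]
    - [[0,0,0.4],[0,0,0]]
    - [[0,0,0],[0,0,0]]

```text
time: 36.0
eef_pos: [0.4129, -0.0422, 0.0521]
eef_rot: [[-0.061, 0.998, -0.001], [0.998, 0.061, 0.0], [0.0, -0.001, -1.0]]
contact_force: [0.3, -0.6, 0.5]
grip_width: 0.474
finger_force: 0.0
```

>>> play_rows:
  commands:
    - [[0,0,0],[0,0,0]]
    - [[0,0,0],[0,0,0]]
    - [[0,0,0],[0,0,0]]
    - [[0,0,0],[0,0,0]]
    - [[0,0,0],[0,0,0]]
    - [[0,0,-0.5],[0,0,0]]
    - [[0,0,-1],[0,0,0]]
    - [[0,0,-1],[0,0,0]]
    - [[0,0,-1],[0,0,0]]
    - [[0,0,-1],[0,0,0]]
    - [[0,0,0],[0,0,0]]
  gripper: 1
  force: 60

```text
time: 37.38
eef_pos: [0.4133, -0.0425, 0.1436]
eef_rot: [[-0.061, 0.998, 0.003], [0.998, 0.061, -0.001], [-0.001, 0.003, -1.0]]
contact_force: [0.0, -0.7, -5.8]
grip_width: 0.271
finger_force: 59.9
```

```bash
python3 - <<'E'
from h import *
go(.6137,.2865,.138,3.5);print(arm.state()['eef_pos'])
E
python3 b.py side .6 .28;python3 b.py top .6 .28
```

```text
phi 3.5 turn z total -0.0 shift units [15.81 11.    0.28] tilt [ 0.003 -0.001] j [-11.   7. 114.   0.  59. -14.]
[ 0.41334759 -0.04245642  0.14359761]
book 937 [612.5 285.1 142.5 100.5 -86. ] 0.03014421050413628
in stop frame -51.317012265548925 -71.35940198836796 yaw 0.4500000000000002 [ 0.41282635 -0.04238759  0.14251106] [-0.31769843 -0.77876168 -5.04315992]
book 2955 [614.5 287.2 140.3 100.  -86.4] 0.03140368418061743
in stop frame -49.19081891708704 -69.38727069330764 yaw 0.04999999999999449 [ 0.41253248 -0.04231316  0.1419026 ] [-0.5754765   0.4355026  -5.14140799]
```

>>> play_rows:
  commands:
    - [[1,0.69,0],[0,0,0]]
    - [[1,0.69,0],[0,0,0]]
    - [[1,0.69,0],[0,0,0]]
    - [[1,0.69,0],[0,0,0]]
    - [[1,0.69,0],[0,0,0]]
    - [[1,0.69,0],[0,0,0]]
    - [[1,0.69,0],[0,0,0]]
    - [[1,0.69,0],[0,0,0]]
    - [[1,0.69,0],[0,0,0]]
    - [[1,0.69,0],[0,0,0]]
    - [[1,0.69,0],[0,0,0]]
    - [[1,0.69,0],[0,0,0]]
    - [[1,0.69,0],[0,0,0]]
    - [[1,0.69,0],[0,0,0]]
    - [[1,0.69,0],[0,0,0]]
    - [[0.81,0.65,0],[0,0,0]]
    - [[0,0,0],[0,0,0]]
    - [[0,0,0],[0,0,0]]

```text
time: 39.72
eef_pos: [0.6126, 0.2862, 0.1409]
eef_rot: [[-0.061, 0.998, -0.002], [0.998, 0.061, -0.001], [-0.001, -0.002, -1.0]]
contact_force: [0.4, -1.0, -4.8]
grip_width: 0.27
finger_force: 60.1
```

Run:
```python
from h import *
go(.6137,.2865,.084,3.5);s=arm.state();print(s['eef_pos'],s['grip_width'],s['finger_force'])
c=grab('side');T=cloud(c)
q=pick(T,.6137,.2865,.06,.05,.12);hsv=cv2.cvtColor(c['frame'],cv2.COLOR_RGB2HSV)
m=(np.hypot(T[...,0]-.6137,T[...,1]-.2865)<.06)&(hsv[...,1]>130)&(hsv[...,0]>10)&(hsv[...,0]<30)&(T[...,2]>.04);q=T[m];print('weight zmin',q[:,2].min(),q[:,2].max(),circ(q[:,:2]))
```

```text
phi 3.5 turn z total -0.0 shift units [0.01 0.05 2.85] tilt [-0.002 -0.001] j [22. 38. 70. -0. 72. 18.]
[0.61262949 0.28616347 0.14092208] 0.2701801835546441 60.074221125250915
weight zmin 0.08857499627356381 0.1467180972082138 [611.4 283.3  28.4]
```

>>> play_rows:
  commands:
    - [[0,0.05,1],[0,0,0]]
    - [[0,0,0.8],[0,0,0]]
    - [[0,0,0.5],[0,0,0]]
    - [[0,0,0.3],[0,0,0]]
    - [[0,0,0.15],[0,0,0]]
    - [[0,0,0.08],[0,0,0]]
    - [[0,0,0],[0,0,0]]
    - [[0,0,0],[0,0,0]]

```text
time: 40.78
eef_pos: [0.6143, 0.2867, 0.086]
eef_rot: [[-0.061, 0.998, 0.0], [0.998, 0.061, 0.0], [0.0, 0.0, -1.0]]
contact_force: [-0.8, 0.0, -5.3]
grip_width: 0.272
finger_force: 60.0
```

>>> play_rows:
  commands:
    - [[0,0,0.07],[0,0,0]]
    - [[0,0,0.04],[0,0,0]]
    - [[0,0,0],[0,0,0]]

```text
time: 41.15
eef_pos: [0.6144, 0.287, 0.0852]
eef_rot: [[-0.061, 0.998, 0.001], [0.998, 0.061, 0.001], [0.001, 0.001, -1.0]]
contact_force: [-6.0, -2.1, 7.8]
grip_width: 0.271
finger_force: 61.4
```

>>> play_rows:
  commands:
    - [[0,0,0],[0,0,0]]
    - [[0,0,0],[0,0,0]]
    - [[0,0,0],[0,0,0]]
    - [[0,0,0],[0,0,0]]
    - [[0,0,-0.5],[0,0,0]]
    - [[0,0,-1],[0,0,0]]
    - [[0,0,-1],[0,0,0]]
    - [[0,0,-1],[0,0,0]]
    - [[0,0,-1],[0,0,0]]
    - [[0,0,0],[0,0,0]]
    - [[0,0,0],[0,0,0]]
  gripper: -0.1

```text
time: 42.52
eef_pos: [0.6139, 0.2866, 0.1727]
eef_rot: [[-0.061, 0.998, -0.001], [0.998, 0.061, -0.0], [-0.0, -0.001, -1.0]]
contact_force: [0.3, 0.1, -0.3]
grip_width: 0.552
finger_force: 0.0
```

```bash
python3 - <<'E'
from h import *
W={k:cloud(grab(k)) for k in('top','wrist','side')}
for k,T in W.items():
    q=pick(T,.6137,.2865,.04,.058,.075);print(k,'weight disc/neck',len(q),circ(q[:,:2]) if len(q)>3 else '')
    q=pick(T,.6137,.2865,.04,.08,.1);print('  knob',len(q),circ(q[:,:2]) if len(q)>3 else '',q[:,2].mean())
T=W['top']
# jars: lid heights
m=((T[...,2]>.05)&(T[...,2]<.068)&(T[...,0]>.47)&(T[...,0]<.70)&(T[...,1]<0)&(T[...,1]>-.24)).astype(np.uint8)
n,l=cv2.connectedComponents(m)
for i in range(1,n):
    q=T[l==i]
    if len(q)>40:print(len(q),circ(q[:,:2]))
m=((T[...,2]>.012)&(T[...,2]<.068)&(T[...,0]>.47)&(T[...,0]<.70)&(T[...,1]<0)&(T[...,1]>-.24)).astype(np.uint8)
n,l=cv2.connectedComponents(m)
for i in range(1,n):
    q=T[l==i]
    if len(q)>40:print('body',len(q),circ(q[:,:2]))
E
python3 b.py top .6 .28
```

```text
top weight disc/neck 264 [614.  285.9  26.6]
  knob 69 [614.2 283.6  12. ] 0.08814459916074009
wrist weight disc/neck 3639 [614.8 287.9  26.9]
  knob 1603 [614.6 287.7  13.1] 0.0891422473371776
side weight disc/neck 187 [611.7 282.5  28.5]
  knob 70 [614.3 284.8  14.7] 0.08620318912530162
325 [ 640.  -159.6   19.9]
326 [ 588.4 -150.3   20. ]
327 [524.1 -46.6  19.9]
body 1120 [ 614.  -152.7   51.7]
body 538 [523.9 -46.5  25.9]
book 1488 [616.5 262.9 101.1  91.3   3.9] 0.03152932448145986
in stop frame -48.69930177071073 -93.76448158575427 yaw -89.64999999999999 [0.6139317  0.28662636 0.17262886] [ 0.45318452  0.56739402 -0.32578358]
```

The weight stands on the book, with its disc at (614.5,287) mm. Jars A (640,-160) and B (588,-151) now touch. I'll grip each across the line joining them, at φ≈80°.

Run:
```python
from h import *
go(.588,-.151,.14,80)
```

```text
phi 80.0 turn z total -13.35 shift units [ -2.52 -21.77   1.63] tilt [-0.001 -0.   ] j [22. 37. 68.  0. 75. 18.]
```

>>> play_rows:
  commands:
    - [[0,0,0],[0,0,-1]]
    - [[0,0,0],[0,0,-1]]
    - [[0,0,0],[0,0,-1]]
    - [[0,0,0],[0,0,-1]]
    - [[0,0,0],[0,0,-1]]
    - [[0,0,0],[0,0,-1]]
    - [[0,0,0],[0,0,-1]]
    - [[0,0,0],[0,0,-1]]
    - [[0,0,0],[0,0,-1]]
    - [[0,0,0],[0,0,-1]]
    - [[0,0,0],[0,0,-1]]
    - [[0,0,0],[0,0,-1]]
    - [[0,0,0],[0,0,-1]]
    - [[0,0,0],[0,0,-0.35]]
    - [[0,0,0],[0,0,0]]
  gripper: -0.22

```text
time: 44.6
eef_pos: [0.6141, 0.2867, 0.1733]
eef_rot: [[-0.985, 0.175, -0.0], [0.175, 0.985, -0.0], [0.0, -0.0, -1.0]]
contact_force: [-0.4, 0.1, -0.2]
grip_width: 0.613
finger_force: 0.0
```

>>> play_rows:
  commands:
    - [[-0.12,-1,0],[0,0,0]]
    - [[-0.12,-1,0],[0,0,0]]
    - [[-0.12,-1,0],[0,0,0]]
    - [[-0.12,-1,0],[0,0,0]]
    - [[-0.12,-1,0],[0,0,0]]
    - [[-0.12,-1,0],[0,0,0]]
    - [[-0.12,-1,0],[0,0,0]]
    - [[-0.12,-1,0],[0,0,0]]
    - [[-0.12,-1,0],[0,0,0]]
    - [[-0.12,-1,0],[0,0,0]]
    - [[-0.12,-1,0],[0,0,0]]
    - [[-0.12,-1,0],[0,0,0]]
    - [[-0.12,-1,0],[0,0,0]]
    - [[-0.12,-1,0],[0,0,0]]
    - [[-0.12,-1,0],[0,0,0]]
    - [[-0.12,-1,0],[0,0,0]]
    - [[-0.12,-1,0],[0,0,0]]
    - [[-0.12,-1,0],[0,0,0]]
    - [[-0.12,-1,0],[0,0,0]]
    - [[-0.12,-1,0],[0,0,0]]

```text
time: 47.1
eef_pos: [0.5918, -0.1169, 0.1734]
eef_rot: [[-0.985, 0.174, -0.0], [0.174, 0.985, 0.0], [0.0, 0.0, -1.0]]
contact_force: [0.8, 0.9, 0.8]
grip_width: 0.609
finger_force: 0.0
```

>>> play_rows:
  commands:
    - [[-0.12,-1,0.8],[0,0,0]]
    - [[0,-0.77,0.8],[0,0,0]]
    - [[0,0,0],[0,0,0]]
    - [[0,0,0],[0,0,0]]

```text
time: 47.6
eef_pos: [0.5882, -0.1505, 0.1415]
eef_rot: [[-0.985, 0.174, -0.0], [0.174, 0.985, 0.0], [0.0, 0.0, -1.0]]
contact_force: [0.3, 0.6, 0.3]
grip_width: 0.61
finger_force: 0.0
```

```bash
cat > j.py <<'E'
from h import *
T=cloud(grab('wrist'))
m=((T[...,2]>.056)&(T[...,2]<.064)).astype(np.uint8)
n,l=cv2.connectedComponents(m)
for i in range(1,n):
    q=T[l==i]
    if len(q)>300:print(len(q),circ(q[:,:2]),q[:,2].mean())
E
python3 j.py; python3 -c "
from h import *
go(.588,-.151,.053,80)"
```

```text
4833 [524.6 -47.6  20.1] 0.059805886805747124
3543 [ 588.9 -151.    19.8] 0.059670218570442295
3032 [ 640.2 -160.3   20.1] 0.059602790607024066
phi 80.0 turn z total 0.0 shift units [ 0.01 -0.04  4.44] tilt [ 0.001 -0.   ] j [-18.  30.  83.   0.  67. -98.]
```

>>> play_rows:
  commands:
    - [[0,-0.03,1],[0,0,0]]
    - [[0,0,1],[0,0,0]]
    - [[0,0,1],[0,0,0]]
    - [[0,0,1],[0,0,0]]
    - [[0,0,0.4],[0,0,0]]
    - [[0,0,0],[0,0,0]]

```text
time: 48.4
eef_pos: [0.5879, -0.1514, 0.0531]
eef_rot: [[-0.985, 0.174, -0.001], [0.174, 0.985, 0.0], [0.001, 0.0, -1.0]]
contact_force: [0.3, -0.5, -0.1]
grip_width: 0.609
finger_force: 0.0
```

>>> play_rows:
  commands:
    - [[0,0,0],[0,0,0]]
    - [[0,0,0],[0,0,0]]
    - [[0,0,0],[0,0,0]]
    - [[0,0,0],[0,0,0]]
    - [[0,0,-0.5],[0,0,0]]
    - [[0,0,-1],[0,0,0]]
    - [[0,0,-1],[0,0,0]]
    - [[0,0,-0.8],[0,0,0]]
    - [[0,0,0],[0,0,0]]
  gripper: 1
  force: 50

```text
time: 49.52
eef_pos: [0.5885, -0.1516, 0.1212]
eef_rot: [[-0.985, 0.174, 0.003], [0.174, 0.985, -0.001], [-0.003, -0.0, -1.0]]
contact_force: [0.4, -0.2, -1.8]
grip_width: 0.448
finger_force: 50.3
```

```bash
python3 -c "
from h import *
print(arm.state()['eef_pos'])
go(.5698,-.3006,.0595,80)"
```

```text
[ 0.58851876 -0.15157559  0.12121996]
phi 80.0 turn z total -0.0 shift units [-0.37 -7.5   3.09] tilt [ 0.003 -0.001] j [-18.  31.  84.   0.  64. -98.]
```

>>> play_rows:
  commands:
    - [[-0.05,-1,0],[0,0,0]]
    - [[-0.05,-1,0],[0,0,0]]
    - [[-0.05,-1,0],[0,0,0]]
    - [[-0.05,-1,0],[0,0,0]]
    - [[-0.05,-1,0],[0,0,0]]
    - [[-0.05,-1,0],[0,0,0]]
    - [[-0.05,-1,0],[0,0,0]]
    - [[-0.02,-0.5,0],[0,0,0]]
    - [[0,0,0],[0,0,0]]
    - [[0,0,0],[0,0,0]]

```text
time: 50.78
eef_pos: [0.5693, -0.2999, 0.1194]
eef_rot: [[-0.985, 0.173, -0.0], [0.173, 0.985, 0.0], [0.0, 0.0, -1.0]]
contact_force: [-0.2, 0.4, -0.8]
grip_width: 0.446
finger_force: 50.4
```

Run:
```python
from h import *
s=arm.state();print(s['eef_pos'],s['grip_width'],s['finger_force'])
c=grab('wrist');cv2.imwrite('pics/w7.png',c['frame'][...,::-1]);T=cloud(c);np.savez('w.npz',**c)
m=(T[...,2]>.027)&(T[...,2]<.036)&(np.abs(T[...,0]-.5065)<.13)&(np.abs(T[...,1]+.3428)<.1);q=T[m];print(len(q),rect(q[:,:2]),q[:,2].mean())
```

```text
[ 0.56928751 -0.29987042  0.11942893] 0.44638394597513525 50.37804901599884
13285 [ 507.4 -343.2  206.9  142.4    7. ] 0.02959169803231695
```

View pics/w7.png

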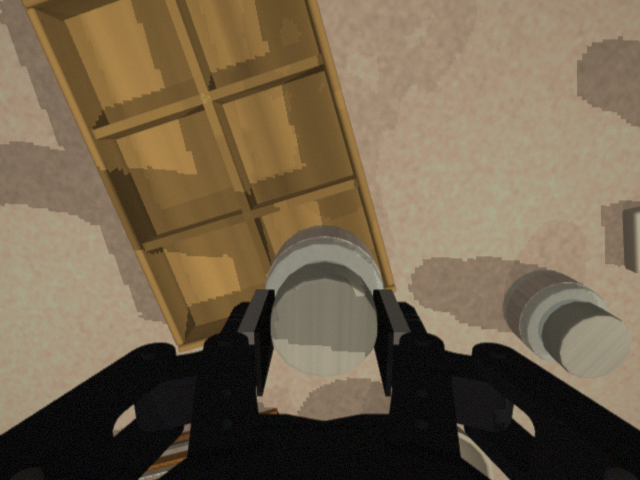

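The held jar sits over the cell at (320,240), with 1–2 mm to correct. I'll lower it and release.

>>> play_rows:
  commands:
    - [[-0.09,-0.05,0],[0,0,0]]
    - [[0,0,1],[0,0,0]]
    - [[0,0,0.8],[0,0,0]]
    - [[0,0,0.6],[0,0,0]]
    - [[0,0,0.4],[0,0,0]]
    - [[0,0,0.2],[0,0,0]]
    - [[0,0,0],[0,0,0]]
    - [[0,0,0],[0,0,0]]

```text
time: 51.82
eef_pos: [0.5709, -0.3018, 0.0597]
eef_rot: [[-0.985, 0.174, 0.0], [0.174, 0.985, -0.0], [-0.0, -0.0, -1.0]]
contact_force: [-0.2, 0.3, -1.1]
grip_width: 0.447
finger_force: 50.4
```

>>> play_rows:
  commands:
    - [[0,0,0],[0,0,0]]
    - [[0,0,0],[0,0,0]]
    - [[0,0,0],[0,0,0]]
    - [[0,0,-0.5],[0,0,0]]
    - [[0,0,-1],[0,0,0]]
    - [[0,0,-1],[0,0,0]]
    - [[0,0,-1],[0,0,0]]
    - [[0,0,-0.5],[0,0,0]]
    - [[0,0,0],[0,0,0]]
  gripper: -0.22

```text
time: 52.95
eef_pos: [0.5709, -0.3018, 0.1403]
eef_rot: [[-0.985, 0.174, 0.001], [0.174, 0.985, -0.001], [-0.001, -0.0, -1.0]]
contact_force: [-1.4, -0.1, -1.0]
grip_width: 0.606
finger_force: 0.0
```

```bash
cat > k.py <<'E'
from h import *
import sys
T=cloud(grab(sys.argv[1]))
m=((T[...,2]>.051)&(T[...,2]<.072)&(T[...,0]>.3)&(T[...,0]<.75)&(T[...,1]<.1)).astype(np.uint8)
n,l=cv2.connectedComponents(m)
for i in range(1,n):
    q=T[l==i]
    if len(q)>60:
        q=q[q[:,2]>np.median(q[:,2])-.004];print(len(q),circ(q[:,:2]),np.round(np.median(q[:,2]),4),'slope',np.round(np.linalg.lstsq(np.c_[q[:,:2]-q[:,:2].mean(0),np.ones(len(q))],q[:,2],rcond=None)[0][:2],3))
print(arm.state()['eef_pos'])
E
python3 k.py wrist; python3 k.py top; python3 -c "
from h import *
go(.640,-.1605,.14,80)"
```

```text
3745 [ 571.3 -301.3   20. ] 0.0647 slope [ 0.009 -0.001]
3287 [ 640.5 -160.4   20.5] 0.0599 slope [0.017 0.018]
[ 0.57067903 -0.30163967  0.13936324]
310 [ 639.7 -160.    20.2] 0.0586 slope [ 0.013 -0.009]
57 [ 569.3 -285.3   11.8] 0.0636 slope [0.065 0.096]
309 [524.  -46.8  19.8] 0.0588 slope [ 0.008 -0.007]
[ 0.57051486 -0.30155965  0.13880905]
phi 80.0 turn z total -0.0 shift units [-2.2   7.55 -0.06] tilt [-0.001  0.001] j [ -31.   35.   76.   -0.   69. -111.]
```

Jar B stands in its cell. Next is jar A.

>>> play_rows:
  commands:
    - [[-0.29,1,0],[0,0,0]]
    - [[-0.29,1,0],[0,0,0]]
    - [[-0.29,1,0],[0,0,0]]
    - [[-0.29,1,0],[0,0,0]]
    - [[-0.29,1,0],[0,0,0]]
    - [[-0.29,1,0],[0,0,0]]
    - [[-0.29,1,0],[0,0,0]]
    - [[-0.17,0.55,0],[0,0,0]]
    - [[0,0,0],[0,0,0]]
    - [[0,0,0],[0,0,0]]

```text
time: 54.3
eef_pos: [0.6402, -0.1612, 0.1395]
eef_rot: [[-0.985, 0.174, -0.0], [0.174, 0.985, -0.0], [0.0, -0.0, -1.0]]
contact_force: [0.8, 0.5, 0.4]
grip_width: 0.609
finger_force: 0.0
```

```bash
python3 k.py wrist; python3 -c "
from h import *
go(.640,-.1605,.053,80)"
```

```text
2256 [530.7 -49.   19.3] 0.0598 slope [-0.038  0.03 ]
4638 [ 571.9 -300.7   20.4] 0.0645 slope [-0.001 -0.022]
3613 [ 640.5 -160.    20. ] 0.0597 slope [0.009 0.001]
[ 0.64012208 -0.16131543  0.13947633]
phi 80.0 turn z total -0.01 shift units [0.01 0.04 4.32] tilt [-0. -0.] j [-17.  36.  73.  -0.  70. -97.]
```

>>> play_rows:
  commands:
    - [[0,0.05,1],[0,0,0]]
    - [[0,0,1],[0,0,0]]
    - [[0,0,1],[0,0,0]]
    - [[0,0,1],[0,0,0]]
    - [[0,0,0.32],[0,0,0]]
    - [[0,0,0],[0,0,0]]

```text
time: 55.1
eef_pos: [0.6405, -0.1597, 0.0528]
eef_rot: [[-0.985, 0.174, -0.0], [0.174, 0.985, 0.0], [0.0, 0.0, -1.0]]
contact_force: [0.3, 0.3, 1.1]
grip_width: 0.607
finger_force: 0.0
```

>>> play_rows:
  commands:
    - [[0,0,0],[0,0,0]]
    - [[0,0,0],[0,0,0]]
    - [[0,0,0],[0,0,0]]
    - [[0,0,0],[0,0,0]]
    - [[0,0,-0.5],[0,0,0]]
    - [[0,0,-1],[0,0,0]]
    - [[0,0,-1],[0,0,0]]
    - [[0,0,-0.8],[0,0,0]]
    - [[0,0,-0.4],[0,0,0]]
    - [[0,0,0],[0,0,0]]
  gripper: 1
  force: 50

```text
time: 56.35
eef_pos: [0.6406, -0.1597, 0.1276]
eef_rot: [[-0.985, 0.174, 0.001], [0.174, 0.985, -0.0], [-0.001, -0.0, -1.0]]
contact_force: [-0.1, -0.1, -1.1]
grip_width: 0.445
finger_force: 50.5
```

```bash
python3 -c "
from h import *
print(arm.state()['eef_pos'])
go(.5115,-.3769,.0595,80)"
```

```text
[ 0.64061769 -0.15970282  0.12758439]
phi 80.0 turn z total -0.0 shift units [  4.47 -11.82   3.4 ] tilt [ 0.001 -0.   ] j [-17.  37.  74.   0.  69. -97.]
```

>>> play_rows:
  commands:
    - [[1,-0.5,0],[0,0,0]]
    - [[1,-0.5,0],[0,0,0]]
    - [[1,-0.5,0],[0,0,0]]
    - [[1,-0.5,0],[0,0,0]]
    - [[0.47,-1,0],[0,0,0]]
    - [[0,-1,0],[0,0,0]]
    - [[0,-1,0],[0,0,0]]
    - [[0,-1,0],[0,0,0]]
    - [[0,-1,0],[0,0,0]]
    - [[0,-1,0],[0,0,0]]
    - [[0,-1,0],[0,0,0]]
    - [[0,-1,0],[0,0,0]]
    - [[0,-1,0],[0,0,0]]
    - [[0,-0.82,0],[0,0,0]]
    - [[0,0,0],[0,0,0]]
    - [[0,0,0],[0,0,0]]

```text
time: 58.35
eef_pos: [0.5115, -0.3765, 0.127]
eef_rot: [[-0.985, 0.174, -0.0], [0.174, 0.985, 0.0], [0.0, 0.0, -1.0]]
contact_force: [0.2, 0.3, -1.7]
grip_width: 0.448
finger_force: 50.5
```

```bash
python3 -c "
from h import *
s=arm.state();print(s['eef_pos'],s['grip_width'],s['finger_force'])
go(.5115,-.3769,.0595,80)"; python3 k.py side
```

```text
[ 0.51148152 -0.37651637  0.12698387] 0.4479589831601786 50.540263652801514
phi 80.0 turn z total -0.0 shift units [-0.   -0.02  3.37] tilt [-0.  0.] j [ -40.   34.   79.    0.   67. -120.]
80 [382.4  77.1  16.5] 0.0666 slope [ 0.006 -0.048]
243 [522.9 -49.4  20.5] 0.058 slope [0.013 0.037]
60 [ 583.2 -303.6   14.9] 0.0632 slope [-0.085  0.037]
[ 0.51156654 -0.37636928  0.12707249]
```

>>> play_rows:
  commands:
    - [[0,-0.02,1],[0,0,0]]
    - [[0,0,1],[0,0,0]]
    - [[0,0,0.7],[0,0,0]]
    - [[0,0,0.4],[0,0,0]]
    - [[0,0,0.25],[0,0,0]]
    - [[0,0,0],[0,0,0]]
    - [[0,0,0],[0,0,0]]

```text
time: 59.28
eef_pos: [0.5115, -0.3775, 0.0607]
eef_rot: [[-0.985, 0.174, 0.001], [0.174, 0.985, -0.001], [-0.001, -0.0, -1.0]]
contact_force: [-0.5, -0.8, -1.5]
grip_width: 0.442
finger_force: 50.6
```

>>> play_rows:
  commands:
    - [[0,0,0],[0,0,0]]
    - [[0,0,0],[0,0,0]]
    - [[0,0,0],[0,0,0]]
    - [[0,0,-0.5],[0,0,0]]
    - [[0,0,-1],[0,0,0]]
    - [[0,0,-1],[0,0,0]]
    - [[0,0,-1],[0,0,0]]
    - [[0,0,-0.5],[0,0,0]]
    - [[0,0,0],[0,0,0]]
  gripper: -0.22

```text
time: 60.4
eef_pos: [0.5115, -0.3775, 0.1409]
eef_rot: [[-0.985, 0.174, 0.001], [0.174, 0.985, -0.001], [-0.001, -0.001, -1.0]]
contact_force: [-0.1, -1.2, 0.0]
grip_width: 0.615
finger_force: 0.0
```

```bash
python3 k.py wrist; python3 k.py top; python3 -c "
from h import *
go(.524,-.0475,.14,80)"
```

```text
3727 [ 511.2 -377.5   19.9] 0.0647 slope [0.009 0.   ]
2294 [ 571.  -300.4   20.2] 0.0648 slope [0.023 0.004]
[ 0.51121316 -0.37727547  0.13994517]
319 [ 570.5 -300.1   20.4] 0.0637 slope [ 0.003 -0.008]
312 [523.9 -46.8  19.7] 0.059 slope [-0.008  0.007]
171 [ 508.9 -374.4   18.1] 0.0635 slope [-0.019  0.007]
[ 0.51107576 -0.37714301  0.1394407 ]
phi 80.0 turn z total -0.0 shift units [ 2.23 16.34 -0.03] tilt [-0.001  0.001] j [ -40.   33.   78.    0.   69. -120.]
```

Jar A is in its cell. Last is jar C.

>>> play_rows:
  commands:
    - [[0.14,1,0],[0,0,0]]
    - [[0.14,1,0],[0,0,0]]
    - [[0.14,1,0],[0,0,0]]
    - [[0.14,1,0],[0,0,0]]
    - [[0.14,1,0],[0,0,0]]
    - [[0.14,1,0],[0,0,0]]
    - [[0.14,1,0],[0,0,0]]
    - [[0.14,1,0],[0,0,0]]
    - [[0.14,1,0],[0,0,0]]
    - [[0.14,1,0],[0,0,0]]
    - [[0.14,1,0],[0,0,0]]
    - [[0.14,1,0],[0,0,0]]
    - [[0.14,1,0],[0,0,0]]
    - [[0.14,1,0],[0,0,0]]
    - [[0.14,1,0],[0,0,0]]
    - [[0.13,1,0],[0,0,0]]
    - [[0,0.34,0],[0,0,0]]
    - [[0,0,0],[0,0,0]]
    - [[0,0,0],[0,0,0]]

```text
time: 62.88
eef_pos: [0.5242, -0.0482, 0.1401]
eef_rot: [[-0.985, 0.174, -0.0], [0.174, 0.985, -0.0], [0.0, -0.0, -1.0]]
contact_force: [-0.4, -0.7, 0.3]
grip_width: 0.609
finger_force: 0.0
```

```bash
python3 k.py wrist; python3 -c "
from h import *
go(.524,-.0475,.053,80)"
```

```text
3596 [524.3 -47.3  19.9] 0.0597 slope [0.01 0.  ]
[ 0.52420351 -0.04827849  0.14003269]
phi 80.0 turn z total -0.01 shift units [0.02 0.04 4.35] tilt [-0. -0.] j [ -9.  20.  97.  -0.  62. -89.]
```

>>> play_rows:
  commands:
    - [[0,0.04,1],[0,0,0]]
    - [[0,0,1],[0,0,0]]
    - [[0,0,1],[0,0,0]]
    - [[0,0,1],[0,0,0]]
    - [[0,0,0.35],[0,0,0]]
    - [[0,0,0],[0,0,0]]

```text
time: 63.68
eef_pos: [0.5244, -0.0472, 0.0531]
eef_rot: [[-0.985, 0.174, -0.0], [0.174, 0.985, 0.0], [0.0, -0.0, -1.0]]
contact_force: [0.4, 0.2, 1.0]
grip_width: 0.609
finger_force: 0.0
```

>>> play_rows:
  commands:
    - [[0,0,0],[0,0,0]]
    - [[0,0,0],[0,0,0]]
    - [[0,0,0],[0,0,0]]
    - [[0,0,0],[0,0,0]]
    - [[0,0,-0.5],[0,0,0]]
    - [[0,0,-1],[0,0,0]]
    - [[0,0,-1],[0,0,0]]
    - [[0,0,-0.8],[0,0,0]]
    - [[0,0,-0.2],[0,0,0]]
    - [[0,0,0],[0,0,0]]
  gripper: 1
  force: 50

```text
time: 64.92
eef_pos: [0.5242, -0.0469, 0.1229]
eef_rot: [[-0.985, 0.174, -0.0], [0.174, 0.985, 0.0], [0.0, 0.0, -1.0]]
contact_force: [0.1, -0.2, -2.6]
grip_width: 0.446
finger_force: 50.8
```

```bash
python3 -c "
from h import *
import numpy as np
a=np.radians(7);p=np.array([.5074,-.3432])+.068*-np.array([np.cos(a),np.sin(a)])+.034*np.array([-np.sin(a),np.cos(a)]);print(p,arm.state()['eef_pos'])
go(*p,.0595,80)"
```

```text
[ 0.4357633  -0.31774055] [ 0.52421398 -0.04693308  0.12291665]
phi 80.0 turn z total -0.0 shift units [  2.   -14.1    3.17] tilt [-0.  0.] j [ -9.  22.  98.   0.  60. -89.]
```

>>> play_rows:
  commands:
    - [[0.14,-1,0],[0,0,0]]
    - [[0.14,-1,0],[0,0,0]]
    - [[0.14,-1,0],[0,0,0]]
    - [[0.14,-1,0],[0,0,0]]
    - [[0.14,-1,0],[0,0,0]]
    - [[0.14,-1,0],[0,0,0]]
    - [[0.14,-1,0],[0,0,0]]
    - [[0.14,-1,0],[0,0,0]]
    - [[0.14,-1,0],[0,0,0]]
    - [[0.14,-1,0],[0,0,0]]
    - [[0.14,-1,0],[0,0,0]]
    - [[0.14,-1,0],[0,0,0]]
    - [[0.16,-1,0],[0,0,0]]
    - [[0.16,-1,0],[0,0,0]]
    - [[0,-0.1,0],[0,0,0]]
    - [[0,0,0],[0,0,0]]
    - [[0,0,0],[0,0,0]]

```text
time: 67.05
eef_pos: [0.4361, -0.3172, 0.1231]
eef_rot: [[-0.985, 0.173, -0.0], [0.173, 0.985, 0.0], [0.0, 0.0, -1.0]]
contact_force: [-0.4, -0.3, -1.9]
grip_width: 0.444
finger_force: 50.8
```

```bash
python3 -c "
from h import *
s=arm.state();print(s['eef_pos'],s['grip_width'],s['finger_force'])
go(.4358,-.3177,.0595,80)
T=cloud(grab('top'));q=pick(T,.4358,-.3177,.03,.1,.17);print(len(q))"
```

```text
[ 0.4360967  -0.31724047  0.12307187] 0.44372942887611455 50.796847343444824
phi 80.0 turn z total 0.0 shift units [ 0.01 -0.03  3.18] tilt [-0.  0.] j [ -40.   23.   96.    0.   61. -120.]
68
```

>>> play_rows:
  commands:
    - [[0,-0.03,1],[0,0,0]]
    - [[0,0,1],[0,0,0]]
    - [[0,0,0.6],[0,0,0]]
    - [[0,0,0.35],[0,0,0]]
    - [[0,0,0.23],[0,0,0]]
    - [[0,0,0],[0,0,0]]
    - [[0,0,0],[0,0,0]]

```text
time: 67.97
eef_pos: [0.436, -0.3184, 0.0599]
eef_rot: [[-0.985, 0.174, 0.0], [0.174, 0.985, -0.0], [-0.0, -0.0, -1.0]]
contact_force: [0.5, -1.1, -1.4]
grip_width: 0.443
finger_force: 50.8
```

>>> play_rows:
  commands:
    - [[0,0,0],[0,0,0]]
    - [[0,0,0],[0,0,0]]
    - [[0,0,0],[0,0,0]]
    - [[0,0,-0.5],[0,0,0]]
    - [[0,0,-1],[0,0,0]]
    - [[0,0,-1],[0,0,0]]
    - [[0,0,-1],[0,0,0]]
    - [[0,0,-1],[0,0,0]]
    - [[0,0.5,-1],[0,0,0]]
    - [[0,1,-0.5],[0,0,0]]
    - [[0,1,0],[0,0,0]]
    - [[0,1,0],[0,0,0]]
    - [[0,1,0],[0,0,0]]
    - [[0,1,0],[0,0,0]]
    - [[0,1,0],[0,0,0]]
    - [[0,1,0],[0,0,0]]
    - [[0,0,0],[0,0,0]]
    - [[0,0,0],[0,0,0]]
  gripper: -0.22

```text
time: 70.22
eef_pos: [0.4619, -0.1706, 0.1794]
eef_rot: [[-0.985, 0.174, -0.0], [0.174, 0.985, -0.0], [0.0, -0.0, -1.0]]
contact_force: [0.4, 0.1, -0.5]
grip_width: 0.61
finger_force: 0.0
```

```bash
python3 k.py side; python3 k.py top; python3 b.py top .6137 .2865
python3 - <<'E'
from h import *
c=grab('top');cv2.imwrite('pics/topf.png',c['frame'][...,::-1]);T=cloud(c)
q=pick(T,.6137,.2865,.04,.058,.075);print('weight',circ(q[:,:2]))
q=pick(T,.378,.34,.11,.0545,.0615);q=q[np.abs(q[:,1]-.3425+.09*(q[:,0]-.379))<.016];print('folder',rect(q[:,:2]),np.median(q[:,2]))
E
```

```text
72 [382.7  77.4  16.6] 0.067 slope [0.034 0.041]
450 [ 571.  -302.2   20.5] 0.0634 slope [0.003 0.025]
521 [ 435.6 -319.4   20.5] 0.0633 slope [0.006 0.035]
589 [ 510.8 -378.7   20.1] 0.0633 slope [0.017 0.024]
[ 0.46185683 -0.17085395  0.17942481]
315 [ 570.7 -299.9   20.1] 0.0636 slope [-0.004  0.005]
327 [ 511.5 -376.5   20.3] 0.0637 slope [-0.01 -0.01]
[ 0.46182707 -0.17094826  0.17941238]
book 2445 [614.5 287.3 141.1 100.3 -86.6] 0.03144207259246406
in stop frame -49.18462696177611 -69.287462578961 yaw -0.14999999999999414 [ 0.46180196 -0.17101611  0.17939697] [ 0.60943248  0.03249558 -1.0831468 ]
weight [614.2 287.3  27. ]
folder [379.2 342.7 180.4  25.1  -5.2] 0.057574388618073645
```

View pics/topf.png

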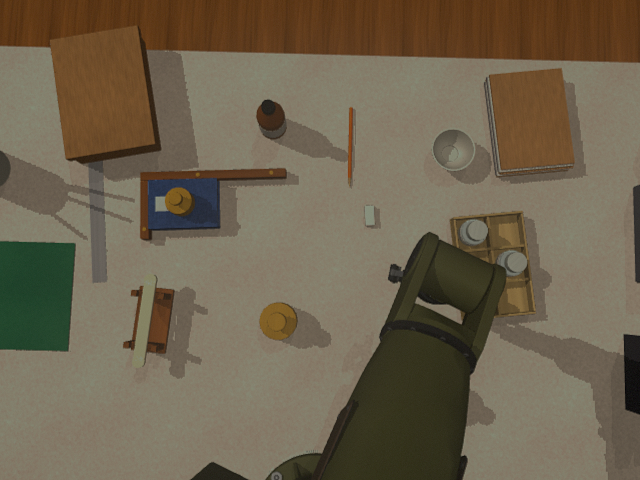

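The final top view shows everything in place:
- **Folder:** in both notches, at (145,320).
- **Book:** home in the corner at (183,203), with the weight at its middle (178,200).
- **Jars:** all three in the crate. Two are visible at (473,232) and (512,263); the arm hides the third here, but the side camera measured its lid upright.
- **Bystanders:** all that can be seen are undisturbed; the arm hides the tape.

I'll hand the job in.

```bash
python3 -c "
from plant import arm
print(arm.job_done())"
```

```text
the job is handed in; nothing more can be done
None
```

I handed the job in at about 70 s of the 210 s allowed, and the system gave no verdict: the folder is in both notches, the book is home with the smallest weight at its middle, and all three jars stand upright in separate crate cells.

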